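# Isolate the bench incubator and clear its tube racks onto the sloped ledge

## Robot

A 6-joint arm with a two-finger parallel gripper is mounted at the origin on the work surface. World frame = base frame: x ahead of the robot, y to its left, z up, the work surface at z = 0. Lengths are in mm, angles in degrees, forces in N, time in s.
With the tool pointing down it reaches from about 300 to 850 mm from the base axis. Payload 4.2 kg.
Tool frame: the origin (TCP) lies at the very end of the fingers, on their centre line; the grasp point (between the pads) lies 19 mm behind it; z points along the fingers, y is the direction in which the jaws open and shut (so a half turn about z gives the same grasp; the last joint's range is limited). The gripper opens to 91 mm and grips with 3 to 60 N. Pads are 32 mm wide; open, the fingers measure 118 mm over their backs; the gripper's body (76 mm by 178 mm) begins 60 mm behind the grasp point.
Start: joints at [-67.38, 18.312, 89.639, -0, 72.044, -1.146], TCP at [231.734, -526.253, 213.976] pointing down, gripper open.
Joint ranges: [-177.97, 177.97], [-48.28, 115.42], [12.27, 149.76], [-77.06, 257.06], [2.81, 150.46], [-146.56, 146.56]. Speed limits (degrees/s): [147.25, 147.25, 180, 180, 180, 180].

## Interface

Orientations are given as [roll, pitch, yaw] about the fixed x, y, z axes, in that order (R = Rz(yaw) Ry(pitch) Rx(roll)).
In Python, from workcell import env gives the robot as it stands. The module is installed in compiled form; this text tells all that it offers.
- The arm moves only by the tool arm_command, never from a script. Its argument "targets" is a list of rows, each a list of 5 numbers: the closure, from 0 (fully open) to 1 (shut), then the shift along the tool's x, y, z each as a share of 50 cm, from -1 to 1, then the turn about the tool's z as a share of pi/4 rad, from -1 to 1. A call has 1 to 8 rows; each row is the pose to reach, as a shift and turn from the pose measured when the call began, along the tool's axes at that moment; what a row does not reach only later rows make up. A row lasts 1/12 s, in which the tool goes at most 41.7 mm and 7.16 degrees, less where a joint would pass 70% of its speed; a pose out of reach is approached as far as the arm can. A call with a number of a shift or a turn outside -1 to 1 is refused whole. A call with a gripper value outside its range is refused whole. The fingers move at their own pace and stop on an object; "squeeze" is the grip in N (left out, the last holds). Time passes only in rows, so rows that repeat a pose let the fingers close. It gives the time, the measured TCP pose, the force and the opening at its end, in the units of the state.
- env.state(): the state, without advancing time (a new reading comes with each control period).
- env.grab_frame(name): name is "side" or "top"; returns the picture (400x640x3 uint8, red, green, blue); there is no depth.
- env.camera_params(name): a dict with "camera_matrix" (3x3 intrinsics, pixels), "R" (3x3) and "t" (3): a world point X has camera coordinates R X + t. Camera axes: x right, y down, z forward; pixel columns grow to the right and rows downward; lengths in mm; the calibration is good to about 2 mm. A picture is of the moment at which its call begins. camera_params takes no time and is no camera call.
- env.job_done(): hands the job in, once; it reports no verdict.
The state is a dict: "time_s": time; "qpos": joint angles; "qvel": joint speeds; "effort": joint torques, N m; "ee_pos": TCP position; "ee_rot": TCP orientation; "force": force on the tool from outside, world axes, zero at the start; "torque": the same for the moment, N m; "gripper_width": finger opening in mm.
Only numpy, scipy, OpenCV 4.12 (cv2) and the standard library are available. Lean on these libraries where they do the work, as an engineer would, in place of code of your own. Each camera call takes 0.05 s, during which the arm holds its last target.

## Task

The incubator is due for service: first swing its isolator handle to off so that the padlock holes of handle and hasp line up, then swing the upper half of the split door fully open while the lower half stays bolted. Lift out every tube rack and set it down, sitting flat, on the sloped steel ledge between its end stops and behind its lip, then shut the upper half of the door again, leaving the padlock holes lined up and the bottle, jar and beaker where they are.

Things in the scene. Friction and masses are not known exactly. Their poses are not given: they have to be found in the camera images.
- isolator (a joint): Angle (rad) of the isolator's swing handle about its vertical hub axis. 0 = OFF: the hole in the handle's end tab stands exactly over the hasp's hole; positive = turned clockwise seen from above, towards ON (1.25 to 1.6 at the start). No stop or detent at OFF: it overtravels to -0.4 and stays where left (friction 0.2 N m).
- isolator_hub (a point): Point on the vertical axis of the isolator hub, at the mid-height of the handle bar, fixed to the switch box (grey box 120 x 110 x 170 mm high standing on the bench). The frame's x axis points from the hub towards the hasp (the OFF direction), z up.
- handle_grip (a point): Middle of the isolator's black grip bar, 75 mm out from the hub axis, 200 mm above the bench. The bar is 14 mm wide, 26 mm tall (13 mm above and below this point) and runs from the hub out to 107 mm; the frame's x axis points along it, outwards. The box lid is 30 mm below this point, free space under the bar is 17 mm.
- handle_hole (a point): Centre of the 12 mm hole in the steel tab (5 mm thick) at the outer end of the isolator handle, 126 mm from the hub axis.
- hasp_hole (a point): Centre of the 12 mm padlock hole in the fixed hasp plate of the switch box, 126 mm from the hub axis, 9.5 mm below the handle's hole when they line up. The padlock shackle is 7 mm thick, so the hole centres must agree within 5 mm seen from above.
- upper_leaf (a joint): Angle (rad) of the incubator's upper door half about its vertical hinge: 0 shut, grows anticlockwise (from above) as it swings out, stop at 1.65; stays where left (friction 0.25 N m). L-shaped, clear in grey frames, 228 mm long: front panel 75 to 135 mm above the bench plus the whole roof, 166 mm deep, top at 145 mm. Fully open, the racks are reached from straight above.
- leaf_hinge (a point): Point on the vertical hinge axis of both door halves, at the height of the roof's top (145 mm above the bench).
- leaf_post (a point): Middle of the black upright grip post on the roof of the upper door half near its free end: round, 22 mm diameter, 48 mm high, its foot 145 mm and its top 193 mm above the bench; this point is 173 mm up. About 192 mm from the hinge axis; moves with the door.
- lower_leaf (a joint): Angle in rad of the lower door half (20 to 70 mm above the bench, on the same hinge axis); 0 shut. It is bolted and must stay so.
- bolt (a joint): Travel in m of the steel slide bolt on the face of the lower door half; 0 = shot (locked), grows when drawn.
- cabinet_floor (a point): Centre of the incubator's inner floor, 45 mm above the bench. Cabinet 240 (x) x 166 (y) mm outside, walls 8 mm thick, 135 mm high; doors on its -y face, z up. Aluminium ducts, top 65 mm above the bench, line both end walls (28 mm wide) and the back wall (15 mm). The racks stand in a row along x, lengths along y.
- ledge_mid (a point): Point on the sloped steel ledge's top surface, 80 mm above the bench. x along the ledge (level), y down the slope (0.26 rad), z normal to it. Surface from y -30 to +50 mm, where a 12 mm high lip stands along the lower edge; end stops, also 12 mm, inner faces at x -135 and +135 mm. A rack set lengthwise down the slope against the lip has its centre at y +5, z +42 mm.
- bottle: Bystander: white plastic reagent bottle, 60 mm diameter, 110 mm high, origin under its base. Leave it alone.
- jar: Bystander: squat amber glass jar, 70 mm diameter, 58 mm high, origin under its base. Leave it alone.
- beaker: Bystander: glass beaker, 70 mm diameter, 90 mm high, origin under its base. Leave it alone.
- rack1_c (a point): Centre (half-way up) of tube rack 1: white plastic, body 46 mm (x) x 90 mm (y) x 36 mm high with blue tube caps up to 42 mm, and an upright handle plate on its middle, 12 mm thick (x), 50 mm long (y), its top 84 mm above the underside. This point is 42 mm above the underside; z up the handle. 0.25 kg nominal. Absent in some starts (then None).
- rack2_c (a point): Centre (half-way up) of tube rack 2: white plastic, body 46 mm (x) x 90 mm (y) x 36 mm high with blue tube caps up to 42 mm, and an upright handle plate on its middle, 12 mm thick (x), 50 mm long (y), its top 84 mm above the underside. This point is 42 mm above the underside; z up the handle. 0.25 kg nominal. Absent in some starts (then None).
- rack3_c (a point): Centre (half-way up) of tube rack 3: white plastic, body 46 mm (x) x 90 mm (y) x 36 mm high with blue tube caps up to 42 mm, and an upright handle plate on its middle, 12 mm thick (x), 50 mm long (y), its top 84 mm above the underside. This point is 42 mm above the underside; z up the handle. 0.25 kg nominal. Absent in some starts (then None).

How it is judged (in metres and radians):
On the way, in this order (a step that is already met when the one before it is completed fails the run):
1. the isolator handle stands at off with its hole over the hasp's hole (within 5 mm) (horizontal distance between handle_hole and hasp_hole below 0.005 m), for 0.3 s.
2. the upper door half is swung fully open (over 1.4 rad) with the isolator still off (value of joint upper_leaf above 1.4 rad and horizontal distance between handle_hole and hasp_hole below 0.005 m), for 0.2 s.
3. every rack sits on the sloped ledge (z of rack1_c in the frame of ledge_mid between 0.035 and 0.05 m and x of rack1_c in the frame of ledge_mid between -0.118 and 0.118 m and y of rack1_c in the frame of ledge_mid between -0.03 and 0.032 m and angle between the z axis of each of rack1_c, rack2_c, rack3_c and the z axis of ledge_mid, either way round below 0.12 rad and z of rack2_c in the frame of ledge_mid between 0.035 and 0.05 m and x of rack2_c in the frame of ledge_mid between -0.118 and 0.118 m and y of rack2_c in the frame of ledge_mid between -0.03 and 0.032 m and z of rack3_c in the frame of ledge_mid between 0.035 and 0.05 m and x of rack3_c in the frame of ledge_mid between -0.118 and 0.118 m and y of rack3_c in the frame of ledge_mid between -0.03 and 0.032 m), for 0.2 s.
4. the upper door half is shut again (value of joint upper_leaf below 0.1 rad), for 0.2 s.
At the end, for the whole second after the job is handed in: Holes within 5 mm; upper half shut (under 0.10 rad), lower half shut, bolt drawn under 8 mm; every rack at rest flat on the ledge: within 0.12 rad of its normal, centre 35-50 mm off the surface, within 118 mm of the middle along it, 30 mm up-slope to 32 mm down-slope of the middle (all of step 3 and horizontal distance between handle_hole and hasp_hole below 0.005 m and value of joint upper_leaf below 0.1 rad and value of joint bolt below 0.008 m and value of joint lower_leaf below 0.06 rad and linear speed of each of rack1, rack2, rack3 below 0.03 m/s); the robot touches nothing.
It fails at once if the lower door half is unbolted or forced (value of joint bolt above 0.012 m or value of joint lower_leaf above 0.1 rad).
It fails at once if a bystander (bottle, jar, beaker) is moved more than 40 mm or knocked over (distance of any of bottle, jar, beaker from where it was at the start of the episode above 0.04 m or angle between any of bottle, jar, beaker's own z axis and vertical above 0.6 rad).
Of rack1, rack2, rack3 only 2 to 3 are there at a start; the rules pass over those that are not, and their reading is None.
At some moment in a run one of rack1, rack2, rack3 may be knocked a few centimetres aside while the robot is not near it.
It also fails if it takes over 208 s, if anything falls off the work surface, if the arm or the gripper's body presses on something with over 40 N, if the wrist force passes 120 N, or if a joint passes its speed limit or range.

## Working session

There is one attempt and no reset: what is moved stays moved. The work goes in short steps, Python scripts to look and compute and a tool call to move; the robot and the scene stay as the last step left them, time stands still between calls to the robot, and variables do not carry over. Pictures are saved under pics/ and viewed, and the job is handed in when it is done.

Besides the shell and the picture viewer there is one more tool, called in YAML: its name, and indented under it one key for each argument. arm_command: Moves the arm, as the interface text tells. Shift numbers are shares of 50 cm and turn numbers shares of pi/4 rad, none past 1 either way. Its arguments: {"type":"object","properties":{"targets":{"type":"array"},"squeeze":{"type":"number"}},"required":["targets"]}

```bash
mkdir -p pics
python3 - <<'E'
from workcell import env
import cv2
print(env.state())
for n in("side","top"):
    p=env.camera_params(n);print(n,p)
    cv2.imwrite(f"pics/{n}0.png",env.grab_frame(n)[:,:,::-1])
E
```

```text
{'time_s': 0.0, 'qpos': array([-6.73805755e+01,  1.83513084e+01,  8.97065816e+01,  6.17366031e-04,
        7.20439018e+01, -1.14732518e+00]), 'qvel': array([-0.2031125 ,  0.08502764, -0.00374624,  0.1390165 ,  0.03516471,
        0.04593097]), 'effort': array([ 2.06383957e-03, -4.12465417e+01, -2.31970632e+01,  7.27993716e-02,
        4.54833987e-02, -1.42139929e-04]), 'ee_pos': array([ 231.52844504, -525.77080145,  213.12243106]), 'ee_rot': array([-1.79898240e+02, -2.62504227e-03,  2.37665565e+01]), 'force': array([0.25569689, 0.36379224, 0.2320315 ]), 'torque': array([0.08837443, 0.01547414, 0.02440659]), 'gripper_width': 91.25755259824686}
side {'camera_matrix': array([[446.82762462,   0.        , 312.82740371],
       [  0.        , 446.82762462, 199.8024604 ],
       [  0.        ,   0.        ,   1.        ]]), 'R': array([[-0.70502802, -0.7091079 ,  0.01007369],
       [-0.41448167,  0.40048768, -0.81719922],
       [ 0.57544804, -0.5803237 , -0.57626726]]), 't': array([422.65540789, 336.53651238, 988.45362225])}
top {'camera_matrix': array([[369.29065101,   0.        , 318.59397214],
       [  0.        , 369.29065101, 192.63070025],
       [  0.        ,   0.        ,   1.        ]]), 'R': array([[ 0.00305095, -0.9996078 , -0.02783753],
       [-0.99806751, -0.00131616, -0.06212504],
       [ 0.06206404,  0.02797328, -0.99768008]]), 't': array([  52.09964487,  550.72082208, 1124.99605377])}
```

View pics/side0.png

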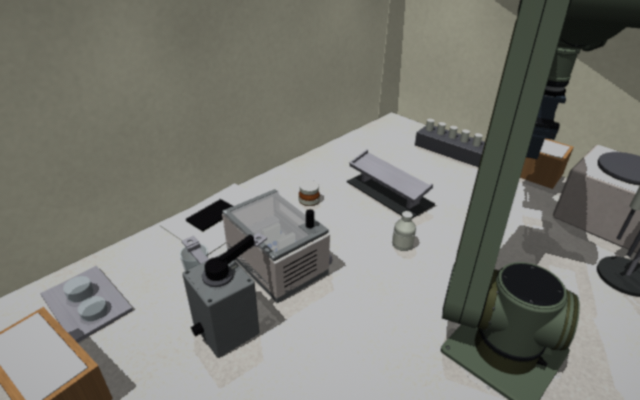

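View pics/top0.png

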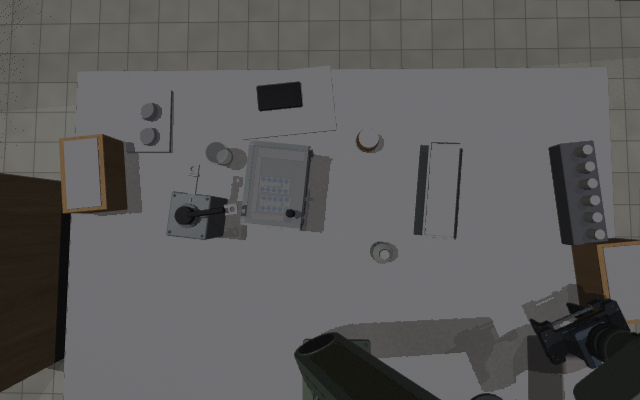

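The side view shows the grey switch box at about (225,310), the cabinet at (275,245), and the ledge at (390,180). In the top view they are at (195,215), (280,185) and (442,190). Next I'll enlarge crops of these.

```bash
cat > h.py <<'E'
import numpy as np, cv2
from workcell import env
def P(n):
    p=env.camera_params(n); return np.array(p["camera_matrix"]),np.array(p["R"]),np.array(p["t"])
def proj(n,X):
    K,R,t=P(n); c=R@np.asarray(X,float)+t; u=K@c; return u[:2]/u[2]
def bp(n,uv,z):
    K,R,t=P(n); d=R.T@np.linalg.solve(K,[uv[0],uv[1],1.]); o=-R.T@t
    return o+d*(z-o[2])/d[2]
def tri(a,b):
    # a side uv, b top uv
    A=[];B=[]
    for n,uv in(("side",a),("top",b)):
        K,R,t=P(n); M=K@np.c_[R,t]
        for i in(0,1):
            r=uv[i]*M[2]-M[i]; s=np.linalg.norm(r[:3]); A.append(r[:3]);B.append(-r[3])
    return np.linalg.lstsq(np.array(A),np.array(B),rcond=None)[0]
def crop(n,x0,y0,w,h,s,out,img=None,g=1.6):
    im=env.grab_frame(n) if img is None else img
    c=im[y0:y0+h,x0:x0+w,::-1]
    c=cv2.resize(c,None,fx=s,fy=s,interpolation=cv2.INTER_CUBIC)
    c=np.clip(255*(c/255.)**(1/g),0,255).astype(np.uint8)
    st=10
    for x in range((x0+st-1)//st*st,x0+w,st):
        X=int((x-x0+.5)*s); cv2.line(c,(X,0),(X,4 if x%50 else 10),(0,0,255),1)
        if x%20==0: cv2.putText(c,str(x),(X-10,18),0,.35,(0,0,255),1)
    for y in range((y0+st-1)//st*st,y0+h,st):
        Y=int((y-y0+.5)*s); cv2.line(c,(0,Y),(4,Y),(0,0,255),1)
        if y%20==0: cv2.putText(c,str(y),(6,Y+4),0,.35,(0,0,255),1)
    cv2.imwrite(out,c); return im
E
python3 - <<'E'
from h import *
t=cv2.imread("pics/top0.png")[:,:,::-1]; s=cv2.imread("pics/side0.png")[:,:,::-1]
crop("top",155,125,160,120,5,"pics/t1.png",t,2)
crop("side",170,185,170,120,4.7,"pics/s1.png",s)
crop("top",340,120,140,150,4,"pics/t2.png",t,2)
crop("side",290,140,160,120,5,"pics/s2.png",s)
E
```

```text
(no output)
```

View pics/t1.png

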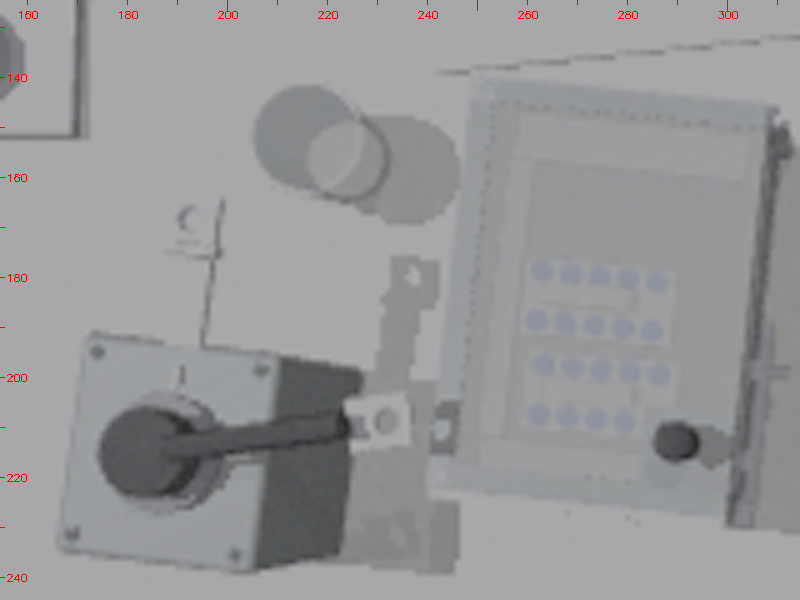

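View pics/s1.png

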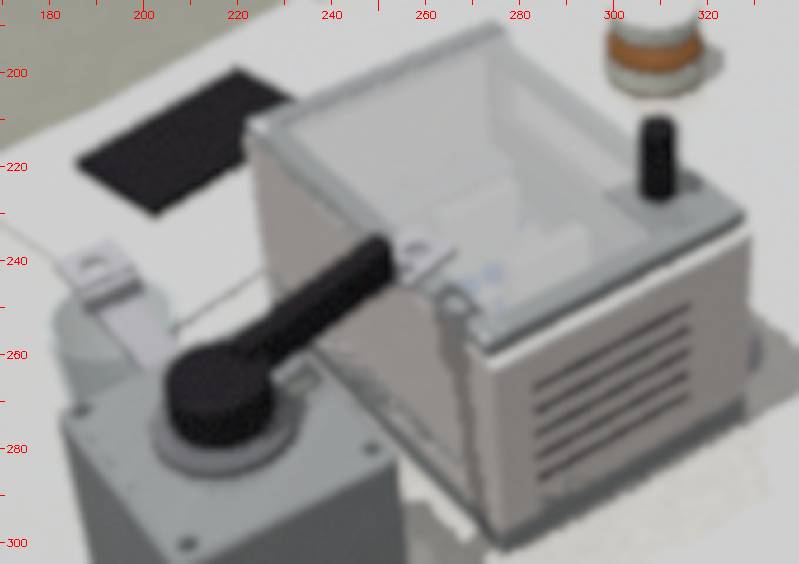

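View pics/t2.png

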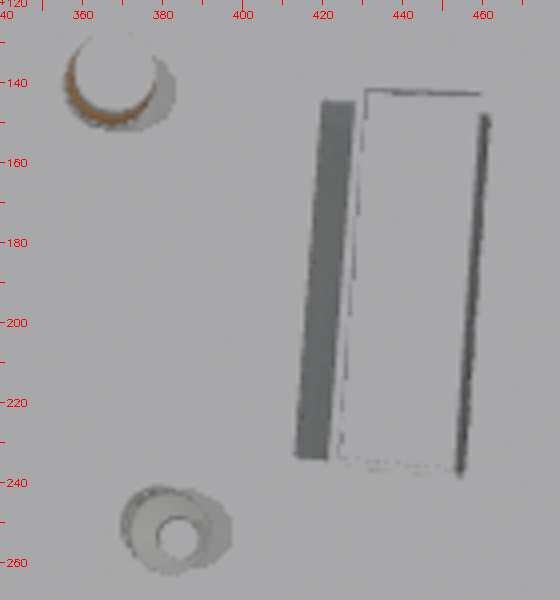

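View pics/s2.png

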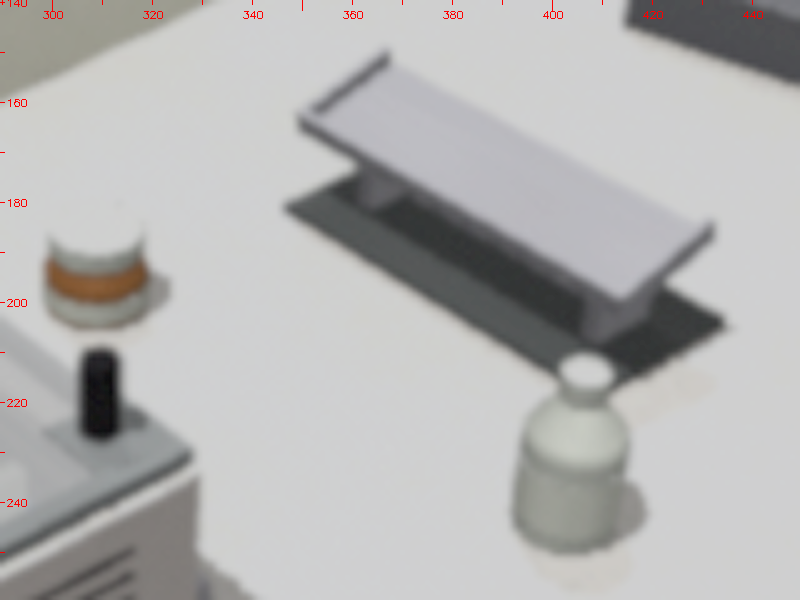

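Run:
```python
from h import *
np.set_printoptions(precision=1,suppress=True)
hh=tri((258.5,237.5),(231.8,208.8)); ha=tri((189,240.5),(192.5,169)); print("handle hole",hh,bp("top",(231.8,208.8),200),"hasp",ha,bp("top",(192.5,169),190.5))
lid=[bp("top",p,170) for p in((174,195),(207,198.5),(169,231.5),(201.5,235.5))]
print("lid",np.array(lid),np.mean(lid,0))
print("hub cap",tri((216.5,264),(184.5,215)))
print("post top",tri((309,211.5),(289.5,213)),bp("top",(289.5,213),193))
# roof corners z=145
for n,p in dict(farleft=(250,141.5),farright=(310,147),nearleft=(241,223),nearright=(300,228.5)).items(): print(n,bp("top",p,145))
print([bp("side",p,145) for p in((223,212),(274,190.5),(273.5,259.5),(328,232))])
for p in((430.5,142),(461,143.5),(424.5,235),(455,239)): print("ledge",bp("top",p,80))
for p in((367,140),): print(bp("top",p,58))
print("bottle",bp("top",(384,254),110), "beaker",bp("top",(222,156),0))
```

```text
handle hole [496.8 276.8 191.9] [496.7 274.7 200. ] hasp [604.7 388.6 183.1] [602.5 384.5 190.5]
lid [[534.2 441.1 170. ]
 [524.9 350.6 170. ]
 [435.7 452.  170. ]
 [425.4 363.3 170. ]] [480.  401.7 170. ]
hub cap [480.8 398.9 202.1]
post top [487.4 125.7 191.2] [486.2 124.4 193. ]
farleft [685.3 241.5 145. ]
farright [669.4  74.  145. ]
nearleft [458.7 263.1 145. ]
nearright [444.3 100.3 145. ]
[array([685.9, 244.4, 145. ]), array([669.8,  84.3, 145. ]), array([458.5, 268. , 145. ]), array([440.1, 108.1, 145. ])]
ledge [ 695.6 -275.6   80. ]
ledge [ 691.  -363.8   80. ]
ledge [ 424.8 -254.2   80. ]
ledge [ 413.7 -341.    80. ]
[706.6 -92.7  58. ]
bottle [ 372.8 -133.1  110. ] beaker [668.2 362.    0. ]
```

```bash
cat >> h.py <<'E'
def rows(*wps,st=None):
    s=st or env.state(); p=np.array(s["ee_pos"]); y0=s["ee_rot"][2]
    from scipy.spatial.transform import Rotation as Ro
    R=Ro.from_euler("xyz",s["ee_rot"],degrees=True).as_matrix()
    for x,y,z,yaw in wps:
        d=R.T@(np.array([x,y,z])-p)/500; t=-((yaw-y0+180)%360-180)/45
        n=np.linalg.norm(d)*500/41.7; print(np.round(d,3),"turn",round(t,3),"rows>=%.1f"%max(n,abs(t)*45/7.16))
def S():
    s=env.state(); print(round(s["time_s"],2),np.round(s["ee_pos"],1),np.round(s["ee_rot"],1),np.round(s["force"],1),round(s["gripper_width"],1),np.round(s["qpos"]))
E
python3 - <<'E'
from h import *
np.set_printoptions(precision=1,suppress=True)
for a,b in (((349.5,163.6),(430.5,142)),((367.1,150.5),(461,143.5)),((413.1,199.5),(424.5,235)),((432.1,184.7),(455,239))): print(tri(a,b))
t=cv2.imread("pics/top0.png")[:,:,::-1]; s=cv2.imread("pics/side0.png")[:,:,::-1]
crop("side",340,140,100,70,8,"pics/s3.png",s,1.0)
rows((300,-300,330,60),(490,326,300,97.6))
E
```

```text
[ 699.6 -276.2   71.3]
[ 690.9 -356.5   94.4]
[ 426.8 -254.4   71.9]
[ 416.8 -335.    93.1]
[ 0.3 -0.4 -0.2] turn -0.805 rows>=6.3
[ 1.2 -1.4 -0.2] turn -1.641 rows>=21.4
```

View pics/s3.png

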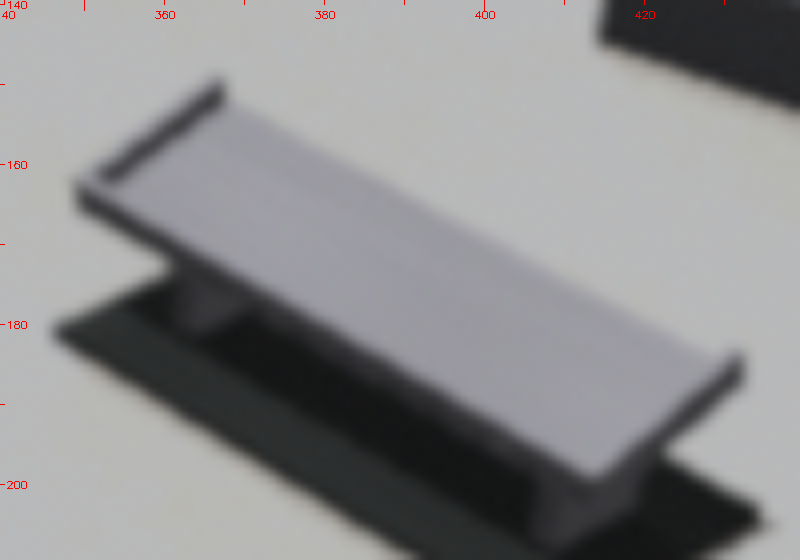

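Two racks are present: two handle plates show in the side view, and there are two pairs of cap rows in the top view. The ledge's lip is on the +y, lower side. I'll head for the isolator at a safe height.

Run:
```python
from h import *
rows((231,-525,300,24),(330,-280,320,60))
```

```text
[-0.    -0.002 -0.174] turn -0.005 rows>=2.1
[ 0.378 -0.371 -0.213] turn -0.805 rows>=6.8
```

arm_command:
  targets:
    - [0,0,0,-0.1,0]
    - [0,0.05,-0.05,-0.2,-0.1]
    - [0,0.38,-0.37,-0.213,-0.8]
    - [0,0.38,-0.37,-0.213,-0.8]
    - [0,0.38,-0.37,-0.213,-0.8]
    - [0,0.38,-0.37,-0.213,-0.8]
    - [0,0.38,-0.37,-0.213,-0.8]
    - [0,0.38,-0.37,-0.213,-0.8]

```text
time_s: 0.77
ee_pos: [331.1, -277.6, 320.1]
ee_rot: [-179.9, -0.1, 59.9]
force: [0.6, -0.2, -0.4]
gripper_width: 91.4
```

Run:
```python
from h import *
S(); rows((400,30,320,85))
```

```text
0.77 [ 331.1 -277.6  320.1] [-1.799e+02 -1.000e-01  5.990e+01] [ 0.6 -0.2 -0.4] 91.4 [-42.   2.  95.   0.  83. -11.]
[ 0.601 -0.19   0.001] turn -0.559 rows>=7.6
```

arm_command:
  targets:
    - [0,0.6,-0.19,0,-0.56]
    - [0,0.6,-0.19,0,-0.56]
    - [0,0.6,-0.19,0,-0.56]
    - [0,0.6,-0.19,0,-0.56]
    - [0,0.6,-0.19,0,-0.56]
    - [0,0.6,-0.19,0,-0.56]
    - [0,0.6,-0.19,0,-0.56]
    - [0,0.6,-0.19,0,-0.56]

```text
time_s: 1.43
ee_pos: [399.4, 32.9, 320.5]
ee_rot: [-179.9, -0.2, 85.2]
force: [0.3, -0.8, 0.1]
gripper_width: 91.1
```

Run:
```python
from h import *
S(); rows((489.9,325.7,290,97.6))
```

```text
1.43 [399.4  32.9 320.5] [-179.9   -0.2   85.2] [ 0.3 -0.8  0.1] 91.1 [ 3. -1. 98.  0. 83.  8.]
[0.599 0.132 0.063] turn -0.275 rows>=7.4
```

arm_command:
  targets:
    - [0,0.6,0.132,0.06,-0.275]
    - [0,0.6,0.132,0.06,-0.275]
    - [0,0.6,0.132,0.06,-0.275]
    - [0,0.6,0.132,0.06,-0.275]
    - [0,0.6,0.132,0.06,-0.275]
    - [0,0.6,0.132,0.06,-0.275]
    - [0,0.6,0.132,0.06,-0.275]
    - [0,0.6,0.132,0.06,-0.275]

```text
time_s: 2.1
ee_pos: [490.5, 330.7, 289.5]
ee_rot: [-179.9, -0.3, 97.7]
force: [0.4, -0.6, -0.6]
gripper_width: 91.3
```

Run:
```python
from h import *
S(); rows((489.9,325.7,230,97.6),(489.9,325.7,183,97.6))
im=crop("side",170,150,200,150,4,"pics/s4.png")
for z in(0,): 
    e=env.state()["ee_pos"]; print(proj("side",e),proj("top",e))
```

```text
2.1 [490.5 330.7 289.5] [-179.9   -0.3   97.7] [ 0.4 -0.6 -0.6] 91.3 [33. 18. 80.  0. 83. 25.]
[-0.01  -0.002  0.119] turn 0.003 rows>=1.4
[-0.011 -0.002  0.213] turn 0.003 rows>=2.6
[236.22988548 214.60752447] [197.82554214 210.45969026]
```

View pics/s4.png

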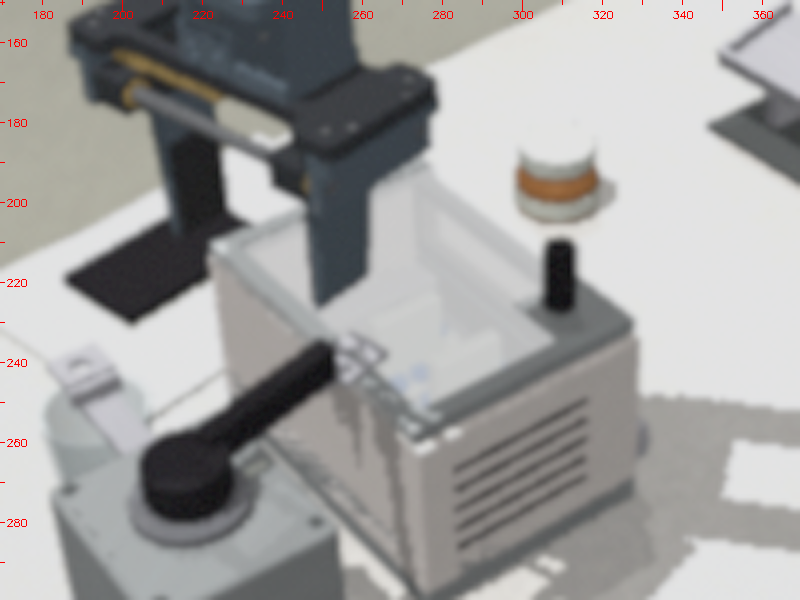

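The fingertips straddle the bar: the near tip is at (250,225) and the far one at about (214,208). The bar runs from (220,255) to (252,238). I'll check where the target lands on the bar, then lower.

Run:
```python
from h import *
print(proj("side",(490,325.7,213)),proj("side",(496.5,276,200)),proj("side",(480,400,213)))
```

```text
[242.15885863 241.66499757] [258.65280837 234.62787606] [215.94922841 260.56361561]
```

arm_command:
  targets:
    - [0,-0.01,0,0.06,0]
    - [0,-0.01,0,0.12,0]
    - [0,-0.01,0,0.17,0]
    - [0,-0.01,0,0.207,0]
    - [0,-0.01,0,0.207,0]

```text
time_s: 2.57
ee_pos: [488.7, 326.1, 180.4]
ee_rot: [-179.4, -0.1, 97.8]
force: [-1.1, -1.1, 0.1]
gripper_width: 91.3
```

arm_command:
  targets:
    - [1,0,0,-0.006,0]
    - [1,0,0,-0.006,0]
    - [1,0,0,-0.006,0]
    - [1,0,0,-0.006,0]
    - [1,0,0,-0.006,0]
    - [1,0,0,-0.006,0]
    - [1,0,0,-0.006,0]
    - [1,0,0,-0.006,0]
  squeeze: 12

```text
time_s: 3.23
ee_pos: [488.9, 326.2, 183.7]
ee_rot: [-179.4, -0.1, 97.8]
force: [-0.5, 0.1, -0.8]
gripper_width: 40.9
```

arm_command:
  targets:
    - [1,0,0,0,0]
    - [1,0,0,0,0]
    - [1,0,0,0,0]
    - [1,0,0,0,0]
    - [1,0,0,0,0]
    - [1,0,0,0,0]

```text
time_s: 3.73
ee_pos: [489.0, 326.2, 183.6]
ee_rot: [-179.4, -0.1, 97.8]
force: [0.1, 0.3, -1.1]
gripper_width: 14.0
```

Run:
```python
from h import *
S()
cv2.imwrite("pics/top1.png",env.grab_frame("top")[:,:,::-1])
```

```text
3.73 [489.  326.2 183.6] [-1.794e+02 -1.000e-01  9.780e+01] [ 0.1  0.3 -1.1] 14.0 [32. 21. 90.  0. 69. 24.]
```

```bash
cat >> h.py <<'E'
def arc(c,angs,z=None,yawrot=True):
    s=env.state(); p=s["ee_pos"]; y0=s["ee_rot"][2]; r=p[:2]-np.array(c)
    w=[]
    for a in angs:
        A=np.deg2rad(a); q=np.array(c)+np.array([[np.cos(A),-np.sin(A)],[np.sin(A),np.cos(A)]])@r
        w.append((q[0],q[1],p[2] if z is None else z,y0+(a if yawrot else 0)))
    rows(*w)
E
python3 - <<'E'
from h import *
arc((480,400),[6,12,18,24,30,36,42])
E
```

```text
[ 0.001  0.016 -0.   ] turn -0.133 rows>=0.8
[ 0.003  0.031 -0.   ] turn -0.267 rows>=1.7
[ 0.007  0.046 -0.   ] turn -0.4 rows>=2.5
[ 0.012  0.061 -0.001] turn -0.533 rows>=3.4
[ 0.019  0.075 -0.001] turn -0.667 rows>=4.2
[ 0.027  0.088 -0.001] turn -0.8 rows>=5.0
[ 0.037  0.1   -0.001] turn -0.933 rows>=5.9
```

arm_command:
  targets:
    - [1,0.001,0.016,0,-0.133]
    - [1,0.003,0.031,0,-0.267]
    - [1,0.007,0.046,0,-0.4]
    - [1,0.012,0.061,0,-0.533]
    - [1,0.019,0.075,0,-0.667]
    - [1,0.027,0.088,0,-0.8]
    - [1,0.037,0.1,0,-0.933]
    - [1,0.037,0.1,0,-0.933]

```text
time_s: 4.45
ee_pos: [537.8, 352.9, 183.6]
ee_rot: [-179.9, -0.4, 139.9]
force: [3.2, 3.2, 1.6]
gripper_width: 14.3
```

Run:
```python
from h import *
S(); arc((480,400),[6,12,18,24,30,33])
e=env.state()["ee_pos"]; print(np.rad2deg(np.arctan2(e[1]-400,e[0]-480)),np.hypot(e[1]-400,e[0]-480))
```

```text
4.45 [537.8 352.9 183.6] [-179.9   -0.4  139.9] [3.2 3.2 1.6] 14.3 [ 32.  26.  83.   0.  72. -18.]
[ 0.001  0.016 -0.   ] turn -0.133 rows>=0.8
[ 0.004  0.031 -0.   ] turn -0.267 rows>=1.7
[ 0.008  0.046 -0.   ] turn -0.4 rows>=2.5
[ 0.014  0.06  -0.   ] turn -0.533 rows>=3.4
[ 0.021  0.074 -0.   ] turn -0.667 rows>=4.2
[ 0.025  0.081 -0.   ] turn -0.733 rows>=4.6
-39.15076307390464 74.56724994169525
```

arm_command:
  targets:
    - [1,0.001,0.016,0,-0.133]
    - [1,0.004,0.031,0,-0.267]
    - [1,0.008,0.046,0,-0.4]
    - [1,0.014,0.06,0,-0.533]
    - [1,0.021,0.074,0,-0.667]
    - [1,0.025,0.081,0,-0.733]
    - [1,0.025,0.081,0,-0.733]

```text
time_s: 5.03
ee_pos: [555.5, 393.1, 183.6]
ee_rot: [179.8, -0.3, 172.8]
force: [5.0, 2.4, -2.0]
gripper_width: 14.2
```

Run:
```python
from h import *
S()
a=crop("side",160,200,100,80,8,"pics/s5.png",g=1.2)
b=crop("top",160,140,100,100,6,"pics/t5.png",g=1.2)
```

```text
5.03 [555.5 393.1 183.6] [179.8  -0.3 172.8] [ 5.   2.4 -2. ] 14.2 [ 34.  29.  77.   0.  74. -49.]
```

View pics/s5.png

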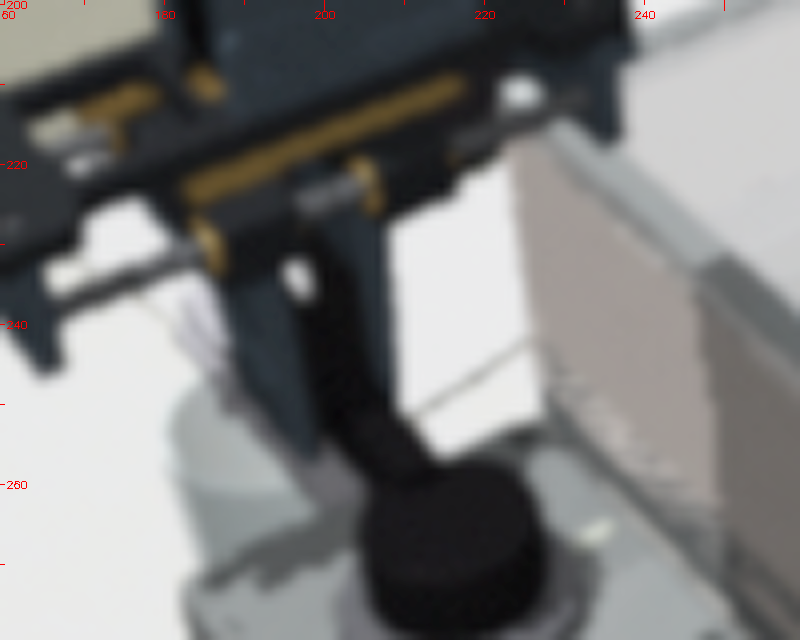

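View pics/t5.png

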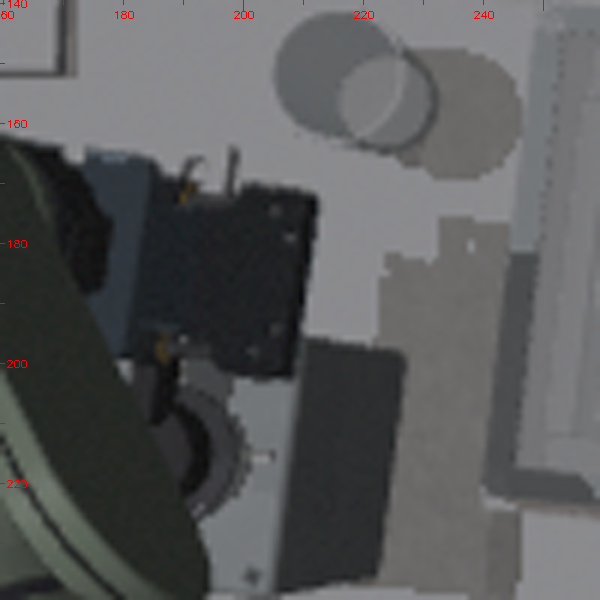

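The arm hides both holes in both views. I'll release, rise and move towards the post, then check.

arm_command:
  targets:
    - [0.4,0,0,0,0]
    - [0.4,0,0,0,0]
    - [0.4,0,0,0,0]
    - [0.4,0,0,0,0]
    - [0.4,0,0,0,0]
    - [0.4,0,0,-0.05,0]
    - [0.4,0,0,-0.12,0]
    - [0.4,0,0,-0.2,0]

```text
time_s: 5.8
ee_pos: [554.8, 391.6, 282.6]
ee_rot: [180.0, -0.5, 172.6]
force: [1.5, 1.2, -0.0]
gripper_width: 54.7
```

Run:
```python
from h import *
S(); rows((486,125,290,130))
```

```text
5.8 [554.8 391.6 282.6] [180.   -0.5 172.6] [ 1.5  1.2 -0. ] 54.7 [ 34.  27.  67.   0.  87. -49.]
[ 0.068 -0.546 -0.015] turn 0.948 rows>=6.6
```

arm_command:
  targets:
    - [0.4,0.068,-0.546,-0.015,0.95]
    - [0.4,0.068,-0.546,-0.015,0.95]
    - [0.4,0.068,-0.546,-0.015,0.95]
    - [0.4,0.068,-0.546,-0.015,0.95]
    - [0.4,0.068,-0.546,-0.015,0.95]
    - [0.4,0.068,-0.546,-0.015,0.95]
    - [0.4,0.068,-0.546,-0.015,0.95]
    - [0.4,0.068,-0.546,-0.015,0.95]

```text
time_s: 6.47
ee_pos: [484.3, 120.9, 291.1]
ee_rot: [-179.6, -0.3, 129.6]
force: [-0.5, 0.4, -0.1]
gripper_width: 54.8
```

Run:
```python
from h import *
S()
a=crop("side",160,210,80,80,8,"pics/s6.png",g=1.)
b=crop("top",150,140,160,100,5,"pics/t6.png",g=1.2)
```

```text
6.47 [484.3 120.9 291.1] [-179.6   -0.3  129.6] [-0.5  0.4 -0.1] 54.8 [ 13.   9.  91.   0.  80. -27.]
```

View pics/s6.png

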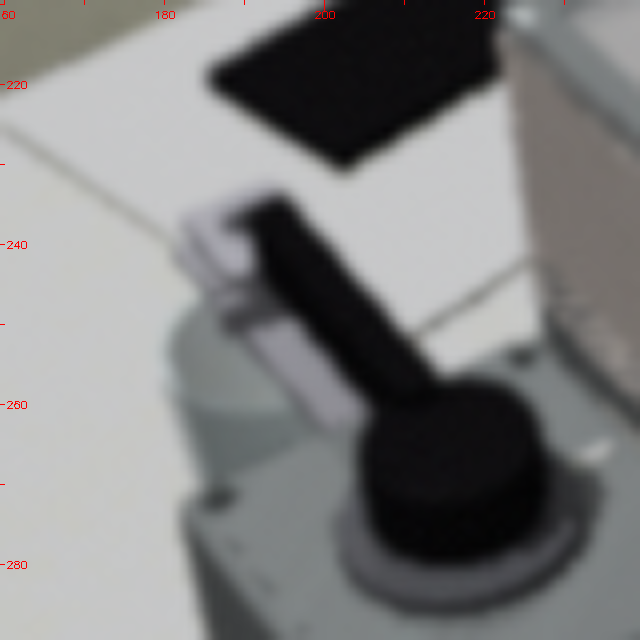

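View pics/t6.png

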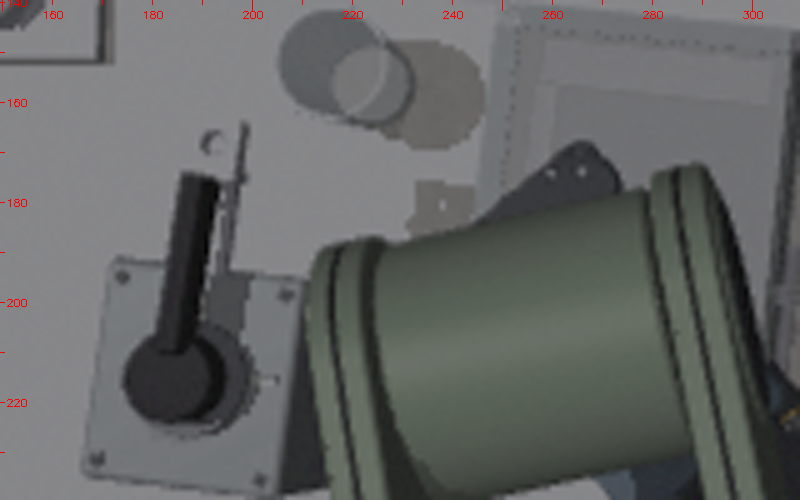

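Run:
```python
from h import *
a=env.grab_frame("top"); b=cv2.imread("pics/top0.png")[:,:,::-1]
def st(im,x0,y0,w,h,s,lo,hi):
    c=im[y0:y0+h,x0:x0+w,::-1].astype(float); c=np.clip((c-lo)/(hi-lo),0,1)*255
    return cv2.resize(c.astype(np.uint8),None,fx=s,fy=s,interpolation=cv2.INTER_NEAREST)
A=st(a,175,158,30,30,13,0,190);B=st(b,175,158,30,30,13,120,190)
cv2.imwrite("pics/cmp.png",np.hstack([A,B]))
s=env.grab_frame("side"); t=cv2.imread("pics/side0.png")[:,:,::-1]
A=st(s,172,222,36,36,11,0,230);B=st(t,172,222,36,36,11,0,230)
cv2.imwrite("pics/cmps.png",np.hstack([A,B]))
for n in("top","side"): print(n,proj(n,(480,400,213)),[proj(n,(480+126*np.cos(a),400+126*np.sin(a),202.5)) for a in np.deg2rad([-10,-7,-4])],proj(n,(480+126*np.cos(-.122),400+126*np.sin(-.122),193)))
```

```text
top [182.17935783 215.05194031] [array([193.21978203, 167.80600516]), array([190.77270752, 167.4389477 ]), array([188.30777235, 167.20157225])] [192.09949791 167.90363729]
side [215.94922841 260.56361561] [array([192.47689456, 232.02209435]), array([189.70534929, 233.11649859]), array([186.98300016, 234.29718535])] [190.32621545 236.39959025]
```

View pics/cmp.png

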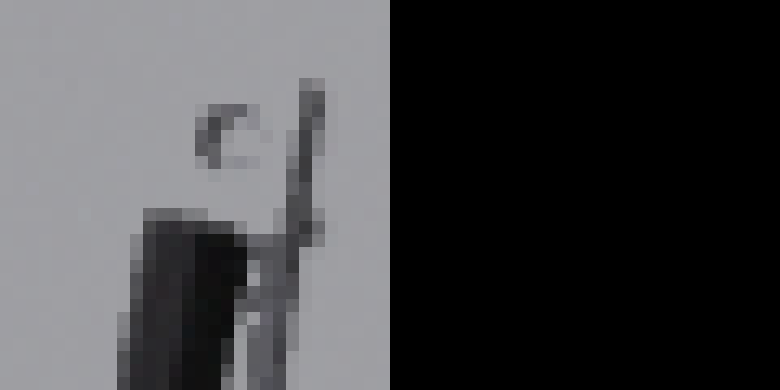

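View pics/cmps.png

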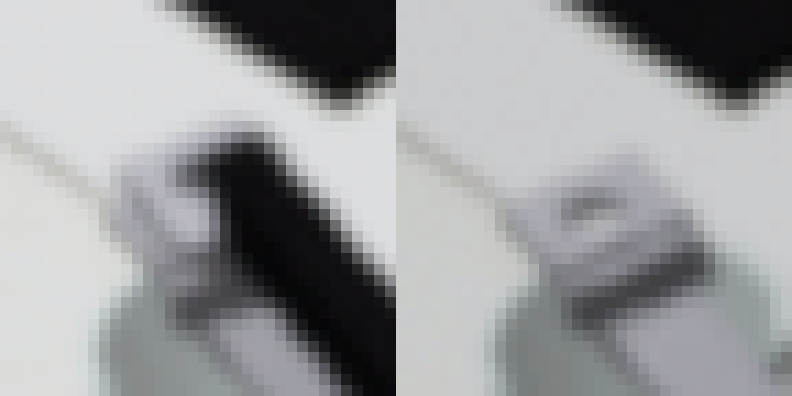

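Run:
```python
from h import *
a=env.grab_frame("top"); b=cv2.imread("pics/top0.png")[:,:,::-1]
o=[]
for im in(a,b):
    c=im[158:188,175:205,::-1].astype(float); g=c.mean(2); lo,hi=np.percentile(g,1),np.percentile(g,99.5); print(lo,hi)
    lo=max(lo,hi-50)
    c=np.clip((c-lo)/(hi-lo),0,1)*255
    o.append(cv2.resize(c.astype(np.uint8),None,fx=13,fy=13,interpolation=cv2.INTER_NEAREST))
    print(g[5:16,10:26].round().astype(int))
cv2.imwrite("pics/cmp2.png",np.hstack(o))
```

```text
12.0 120.33333333333333
[[120 119 120 119 119 119 119 119 119 119 120 119 120 120 119 119]
 [119 119 118 120 119 119 119 120 119 120 120 119 120  90 101 118]
 [119 120 119 120 119 119 120 120 120 119 119 120 120  71  66 116]
 [119 119 119 119 119 112  84  78  75 105 118 119 119  68  57 115]
 [120 120 119 120 119  91  52  76 111 107 118 120 120  56  74 116]
 [119 119 120 118 119  72  58 111 119 119 114 119 104  50  94 118]
 [119 119 120 119 120  68  74 116 119 119 119 119 101  48  95 118]
 [119 120 119 119 119 106  73 109 107 112 119 119  87  46 113 119]
 [119 119 119 120 120 119 114 118 117 119 119 119  70  46 115 119]
 [118 119 119 119 119 120 119 119 120 120 119 120  73  57 116 120]
 [119 120 119 120 119 120 120 119 119 119 120 120  57  57 115 119]]
62.656666666666666 113.0
[[112 112 112 112 112 112 112 112 112 112 112 112 112 112 112 111]
 [112 112 112 112 112 111 111 112 112 113 112 112 112 112  97 110]
 [111 112 112 111 112 111 112 112 112 112 111 112 112 112  69 108]
 [112 112 112 112 112 112 100  85  85 104 112 112 112  98  61 108]
 [112 112 112 112 112 105  71  75 106 106 112 112 112  96  75 109]
 [112 111 112 112 112  84  59 105 111 111 108 111 112  81  89 110]
 [112 112 112 112 112  94  74 109 111 112 111 112 112  67  90 111]
 [112 112 112 112 112 110  64  91 111 112 112 112 112  63 105 112]
 [112 112 112 111 112 112 107 102  99 111 112 111 112  63 108 112]
 [112 112 112 113 112 112 112 111 110 111 112 112 112  64 108 112]
 [112 111 112 112 112  97  90  99 100  95 111 112  98  60 108 111]]
```

View pics/cmp2.png

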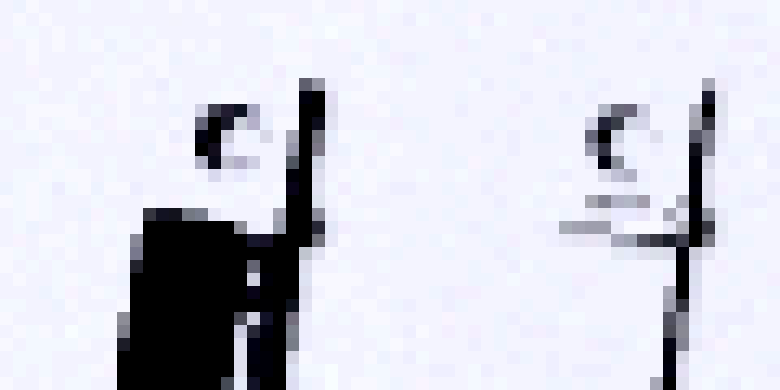

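Run:
```python
from h import *
g=env.grab_frame("top").astype(float).mean(2)
def edge(rowrng,c0,c1,sign):
    pts=[]
    for r in rowrng:
        d=np.diff(g[r,c0:c1])*sign; k=int(d.argmax()); w=np.clip(d[max(0,k-2):k+3],0,None); x=(w*np.arange(max(0,k-2),max(0,k-2)+len(w))).sum()/w.sum()
        pts.append((c0+x+.5,r))
    return np.array(pts)
def ang(pts,z):
    X=np.array([bp("top",p,z)[:2] for p in pts]); m=np.median(X,0)
    vx,vy,_,_=cv2.fitLine(X.astype(np.float32),cv2.DIST_HUBER,0,.01,.01).ravel(); 
    if vx<0: vx,vy=-vx,-vy
    n=np.array([-vy,vx]); return round(float(np.degrees(np.arctan2(vy,vx))),2),"resid",round(float(np.std((X-X.mean(0))@n)),2),X.mean(0).round(1)
print("bar left",ang(edge(range(178,206),176,192,-1),213))
p=edge(range(196,232),160,177,1); print(p[::6].round(1)); print("lid left",ang(edge(range(196,232),160,177,1),170),ang(edge(range(196,232),160,177,-1),170))
# initial: lid top edge & bottom edges, right edge in initial picture
g=cv2.imread("pics/top0.png").astype(float).mean(2)
print("lid right0",ang(edge(range(198,234),200,216,-1),170)); print("lid left0",ang(edge(range(196,232),160,177,-1),170),ang(edge(range(196,232),160,177,1),170))
G=g.T.copy(); 
def edgeh(cols,r0,r1,sign):
    pts=[]
    for c in cols:
        d=np.diff(g[r0:r1,c])*sign; k=int(d.argmax()); w=np.clip(d[max(0,k-2):k+3],0,None); x=(w*np.arange(max(0,k-2),max(0,k-2)+len(w))).sum()/w.sum()
        pts.append((c,r0+x+.5))
    return np.array(pts)
for s in(1,-1):
  print("lid bot0",ang(edgeh(range(172,202),230,243,s),170),"lid top0",ang(edgeh(range(177,207),187,200,s),170))
print("bar0 top edge",ang(edgeh(range(198,222),203,214,-1),213), "bar0 bottom", ang(edgeh(range(198,222),206,220,1),213))
```

```text
bar left (-7.69, 'resid', 0.26, array([541. , 399.6]))
[[175.  196. ]
 [171.5 202. ]
 [170.6 208. ]
 [169.6 214. ]
 [168.5 220. ]
 [167.5 226. ]]
lid left (-6.35, 'resid', 3.66, array([484.1, 450.5])) (-5.48, 'resid', 8.44, array([484.2, 448.8]))
lid right0 (-6.44, 'resid', 5.24, array([479.1, 348.5]))
lid left0 (-4.96, 'resid', 8.6, array([484.2, 448.2])) (-6.04, 'resid', 2.49, array([484.1, 450.9]))
lid bot0 (83.63, 'resid', 0.55, array([419.4, 403.9])) lid top0 (84.01, 'resid', 3.89, array([534.9, 393.2]))
lid bot0 (83.84, 'resid', 1.77, array([424., 404.])) lid top0 (83.64, 'resid', 2.97, array([539.5, 393.3]))
bar0 top edge (-87.67, 'resid', 4.55, array([494.8, 329.2])) bar0 bottom (-81.95, 'resid', 1.47, array([480.4, 328.9]))
```

The bar lies at −7.7° and the box at −6.35°, so the handle is about 1.3° (3 mm) short of off. That is inside tolerance, but I'll nudge it to centre.

Run:
```python
from h import *
S(); rows((555.7,394.8,285,174.1))
```

```text
6.77 [486.4 126.3 289.9] [-179.7   -0.4  130. ] [-0.  -0.3 -0. ] 54.8 [ 13.  10.  90.   0.  80. -27.]
[0.323 0.451 0.01 ] turn -0.981 rows>=6.7
```

arm_command:
  targets:
    - [0.4,0.323,0.451,0,-0.98]
    - [0.4,0.323,0.451,0,-0.98]
    - [0.4,0.323,0.451,0,-0.98]
    - [0.4,0.323,0.451,0,-0.98]
    - [0.4,0.323,0.451,0,-0.98]
    - [0.4,0.323,0.451,0,-0.98]
    - [0.4,0.323,0.451,0,-0.98]
    - [0.4,0.323,0.451,0,-0.98]

```text
time_s: 7.43
ee_pos: [555.4, 401.9, 286.8]
ee_rot: [179.9, -0.6, 174.5]
force: [0.1, -1.1, -1.2]
gripper_width: 55.1
```

Run:
```python
from h import *
S(); rows((555.7,394.8,184,174.1))
```

```text
7.43 [555.4 401.9 286.8] [179.9  -0.6 174.5] [ 0.1 -1.1 -1.2] 55.1 [ 35.  27.  65.   1.  88. -50.]
[-0.004 -0.015  0.206] turn 0.008 rows>=2.5
```

arm_command:
  targets:
    - [0.4,-0.002,-0.015,0,0.008]
    - [0.4,-0.002,-0.015,0.05,0.008]
    - [0.4,-0.002,-0.015,0.1,0.008]
    - [0.4,-0.002,-0.015,0.15,0.008]
    - [0.4,-0.002,-0.015,0.2,0.008]
    - [0.4,-0.002,-0.015,0.205,0.008]
    - [0.4,-0.002,-0.015,0.205,0.008]

```text
time_s: 8.02
ee_pos: [553.5, 393.4, 182.9]
ee_rot: [-180.0, -0.8, 174.1]
force: [0.6, -0.4, 0.1]
gripper_width: 54.9
```

Run:
```python
from h import *
S(); rows((555.7,394.8,184,174.1))
```

```text
8.02 [553.5 393.4 182.9] [-180.    -0.8  174.1] [ 0.6 -0.4  0.1] 54.9 [ 34.  29.  77.   1.  75. -50.]
[-0.004  0.003 -0.002] turn -0.001 rows>=0.1
```

arm_command:
  targets:
    - [1,-0.002,0.003,0,0]
    - [1,-0.002,0.003,0,0]
    - [1,-0.002,0.003,0,0]
    - [1,-0.002,0.003,0,0]
    - [1,-0.002,0.003,0,0]
    - [1,-0.002,0.003,0,0]
    - [1,-0.002,0.003,0,0]
    - [1,-0.002,0.003,0,0]

```text
time_s: 8.68
ee_pos: [555.0, 394.8, 183.4]
ee_rot: [180.0, -0.8, 174.0]
force: [0.2, 0.3, 2.3]
gripper_width: 13.8
```

Run:
```python
from h import *
S(); rows((555.7,394.8,184,174.1))
```

```text
8.68 [555.  394.8 183.4] [180.   -0.8 174. ] [0.2 0.3 2.3] 13.8 [ 34.  29.  76.   1.  75. -50.]
[-0.001  0.    -0.001] turn -0.001 rows>=0.0
```

Now I'll release, rise and return to above the post.

arm_command:
  targets:
    - [0.4,0,0,0,0]
    - [0.4,0,0,0,0]
    - [0.4,0,0,0,0]
    - [0.4,0,0,0,0]
    - [0.4,0,0,0,0]
    - [0.4,0,0,-0.05,0]
    - [0.4,0,0,-0.12,0]
    - [0.4,0,0,-0.2,0]

```text
time_s: 9.35
ee_pos: [555.3, 394.0, 282.3]
ee_rot: [-179.8, -1.0, 174.0]
force: [0.6, 0.4, 0.2]
gripper_width: 54.7
```

Run:
```python
from h import *
S(); rows((486,125,290,130))
```

```text
9.35 [555.3 394.  282.3] [-179.8   -1.   174. ] [0.6 0.4 0.2] 54.7 [ 34.  27.  66.   1.  88. -50.]
[ 0.082 -0.55  -0.012] turn 0.979 rows>=6.7
```

arm_command:
  targets:
    - [0.4,0.08,-0.55,-0.015,0.98]
    - [0.4,0.08,-0.55,-0.015,0.98]
    - [0.4,0.08,-0.55,-0.015,0.98]
    - [0.4,0.08,-0.55,-0.015,0.98]
    - [0.4,0.08,-0.55,-0.015,0.98]
    - [0.4,0.08,-0.55,-0.015,0.98]
    - [0.4,0.08,-0.55,-0.015,0.98]
    - [0.4,0.08,-0.55,-0.015,0.98]

```text
time_s: 10.02
ee_pos: [485.6, 120.3, 292.3]
ee_rot: [-179.1, -0.5, 129.7]
force: [0.1, 0.1, -0.7]
gripper_width: 54.9
```

Run:
```python
from h import *
im=env.grab_frame("top"); g=im.astype(float).mean(2)
pts=[]
for r in range(178,206):
    d=-np.diff(g[r,176:192]); k=int(d.argmax()); a=max(0,k-2); w=np.clip(d[a:k+3],0,None); pts.append((176.5+(w*np.arange(a,a+len(w))).sum()/w.sum(),r))
X=np.array([bp("top",p,213)[:2] for p in pts],np.float32)
vx,vy,x,y=cv2.fitLine(X,cv2.DIST_HUBER,0,.01,.01).ravel(); print("bar",np.degrees(np.arctan2(vy,vx))%180-180,x,y)
print(g[163:173,185:198].round().astype(int))
crop("side",170,190,180,120,4.4,"pics/s7.png",g=1.2)
S(); rows((487,125,200,100))
```

```text
bar -6.3288574 540.9639 400.96527
[[119 120 120 119 119 119 120 120 119 119 119 119 120]
 [120 120 120 120 120 121 120 120 119 120 120 119  90]
 [119 119 120 120 119 119 113 119 119 120 120 120  64]
 [119 120 119 119 107  76  72  70 104 119 120 120  59]
 [120 120 119 120  75  59  53  75 103 119 119 104  59]
 [119 120 120 112  62  56  58 111 112 119 119 102  63]
 [120 120 120 118  63  59  74 117 113 119 119  87  61]
 [120 119 119 120 107  87  70 116 119 119 120  71  70]
 [120 120 120 120 118 116 115 119 120 119 120  67  69]
 [119 120 120 119 119 119 120 119 120 120 120  73  72]]
10.12 [487.2 124.2 291.9] [-179.2   -0.6  129.8] [-0.5  0.6  0.7] 54.5 [ 13.  10.  90.   0.  81. -27.]
[-0.     0.003  0.184] turn 0.663 rows>=4.2
```

View pics/s7.png

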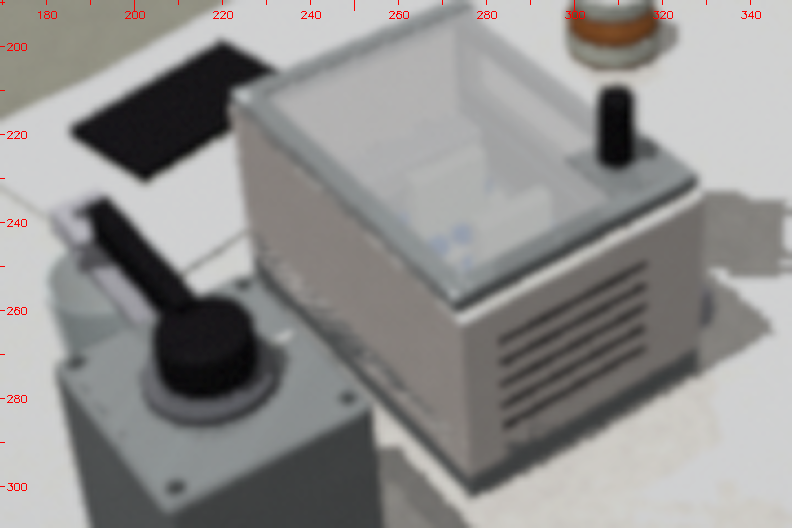

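The bar is now at −6.33° against the box's −6.35°, so the handle is aligned. The post top is at side (309,212), next to the arm's target. I'll lower over the post.

arm_command:
  targets:
    - [0.4,0,0.002,0,0.13]
    - [0.4,0,0.002,0.05,0.27]
    - [0.4,0,0.002,0.1,0.4]
    - [0.4,0,0.002,0.12,0.53]
    - [0.4,0,0.002,0.15,0.66]
    - [0.4,0,0.002,0.16,0.66]
    - [0.4,0,0.002,0.16,0.66]

```text
time_s: 10.7
ee_pos: [486.1, 125.8, 210.4]
ee_rot: [-178.9, -0.2, 100.4]
force: [-0.5, -0.2, 0.4]
gripper_width: 55.0
```

Run:
```python
from h import *
S();rows((487,125,160,100))
crop("side",240,150,140,110,5.7,"pics/s8.png",g=1.2)
```

```text
10.7 [486.1 125.8 210.4] [-178.9   -0.2  100.4] [-0.5 -0.2  0.4] 55.0 [13. 12. 98.  0. 70.  3.]
[-0.002  0.003  0.101] turn 0.009 rows>=1.2
```

View pics/s8.png

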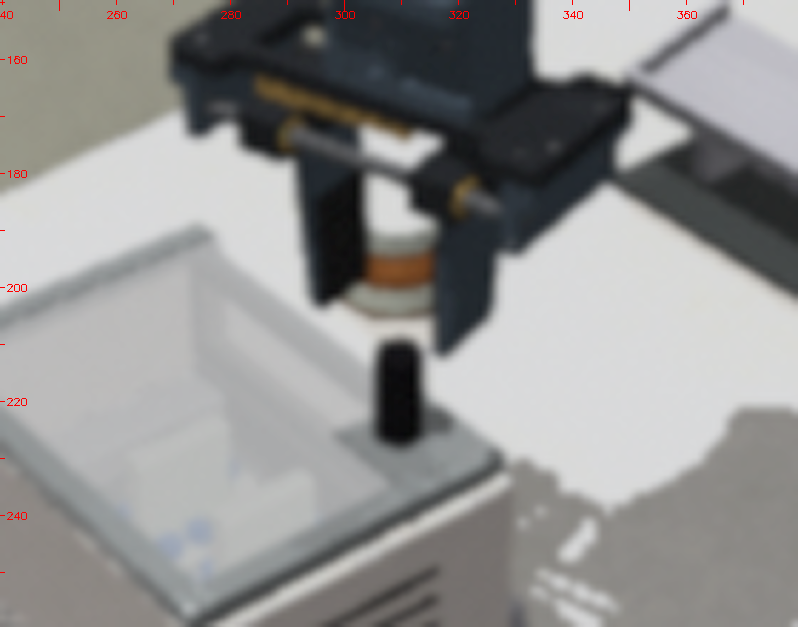

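The fingers bracket the post: its top is at (309,210) and the fingers are at columns 300 and 322. I'll lower and grip.

arm_command:
  targets:
    - [0.4,0,0.002,0.04,0]
    - [0.4,0,0.002,0.08,0]
    - [0.4,0,0.002,0.1,0]
    - [1,0,0.002,0.1,0]
    - [1,0,0.002,0.1,0]
    - [1,0,0.002,0.1,0]
    - [1,0,0.002,0.1,0]
    - [1,0,0.002,0.1,0]
  squeeze: 12

```text
time_s: 11.42
ee_pos: [486.8, 126.1, 162.5]
ee_rot: [-179.0, -0.2, 100.4]
force: [-7.9, 0.4, 6.6]
gripper_width: 24.4
```

arm_command:
  targets:
    - [1,0,0,0,0]
    - [1,0,0,0,0]
    - [1,0,0,0,0]

```text
time_s: 11.67
ee_pos: [485.7, 126.0, 162.5]
ee_rot: [-178.9, -0.2, 100.4]
force: [-4.7, -0.2, 1.3]
gripper_width: 21.9
```

Run:
```python
from h import *
S(); arc((670,73),[4,8,12,16,20,24,28,32])
```

```text
11.67 [485.7 126.  162.5] [-178.9   -0.2  100.4] [-4.7 -0.2  1.3] 21.9 [ 13.  15. 103.   0.  64.   3.]
[-0.024 -0.011  0.   ] turn -0.089 rows>=0.6
[-0.049 -0.02   0.   ] turn -0.178 rows>=1.1
[-0.075 -0.028  0.   ] turn -0.267 rows>=1.7
[-0.101 -0.034  0.   ] turn -0.356 rows>=2.2
[-0.128 -0.038  0.   ] turn -0.444 rows>=2.8
[-0.154 -0.04   0.   ] turn -0.533 rows>=3.4
[-0.181 -0.04   0.   ] turn -0.622 rows>=3.9
[-0.208 -0.038  0.   ] turn -0.711 rows>=4.5
```

Gripped at 21.9 mm, which matches the post. I'll swing the door in steps.

arm_command:
  targets:
    - [1,-0.024,-0.011,0,-0.05]
    - [1,-0.049,-0.02,0,-0.11]
    - [1,-0.075,-0.028,0,-0.16]
    - [1,-0.101,-0.034,0,-0.21]
    - [1,-0.128,-0.038,0,-0.27]
    - [1,-0.154,-0.04,0,-0.32]
    - [1,-0.181,-0.04,0,-0.37]
    - [1,-0.208,-0.038,0,-0.43]

```text
time_s: 12.33
ee_pos: [489.2, 20.8, 163.0]
ee_rot: [-179.5, -0.5, 119.8]
force: [6.3, 5.9, -5.5]
gripper_width: 21.4
```

Run:
```python
from h import *
S(); e=env.state()["ee_pos"]; print(np.hypot(e[0]-670,e[1]-73),np.degrees(np.arctan2(e[1]-73,e[0]-670))%360-163.9)
arc((670,73),[4,8,12,16,20,24,28,32])
```

```text
12.33 [489.2  20.8 163. ] [-179.5   -0.5  119.8] [ 6.3  5.9 -5.5] 21.4 [  1.  13. 105.   0.  63. -29.]
188.1607093411473 32.213180383289824
[-0.026 -0.005 -0.   ] turn -0.089 rows>=0.6
[-0.052 -0.009 -0.   ] turn -0.178 rows>=1.1
[-0.078 -0.011 -0.001] turn -0.267 rows>=1.7
[-0.104 -0.01  -0.001] turn -0.356 rows>=2.2
[-0.13  -0.008 -0.001] turn -0.444 rows>=2.8
[-0.156 -0.005 -0.001] turn -0.533 rows>=3.4
[-0.182  0.001 -0.001] turn -0.622 rows>=3.9
[-0.207  0.008 -0.002] turn -0.711 rows>=4.5
```

Run:
```python
from h import *
S(); arc((670,78),[4,8,12,16,20,24,28,32])
```

```text
12.33 [489.2  20.8 163. ] [-179.5   -0.5  119.8] [ 6.3  5.9 -5.5] 21.4 [  1.  13. 105.   0.  63. -29.]
[-0.026 -0.005 -0.   ] turn -0.089 rows>=0.6
[-0.052 -0.008 -0.   ] turn -0.178 rows>=1.1
[-0.079 -0.009 -0.001] turn -0.267 rows>=1.7
[-0.105 -0.008 -0.001] turn -0.356 rows>=2.2
[-0.132 -0.005 -0.001] turn -0.444 rows>=2.8
[-0.158 -0.001 -0.001] turn -0.533 rows>=3.4
[-0.183  0.006 -0.001] turn -0.622 rows>=3.9
[-0.209  0.014 -0.002] turn -0.711 rows>=4.5
```

arm_command:
  targets:
    - [1,-0.026,-0.005,0,-0.05]
    - [1,-0.052,-0.008,0,-0.11]
    - [1,-0.079,-0.009,0,-0.16]
    - [1,-0.105,-0.008,0,-0.21]
    - [1,-0.132,-0.005,0,-0.27]
    - [1,-0.158,-0.001,0,-0.32]
    - [1,-0.183,0.006,0,-0.37]
    - [1,-0.209,0.014,0,-0.43]

```text
time_s: 13.0
ee_pos: [548.1, -66.8, 163.0]
ee_rot: [-179.7, -0.5, 139.3]
force: [-1.3, 1.9, 4.2]
gripper_width: 21.6
```

Run:
```python
from h import *
S(); e=env.state()["ee_pos"]; c=(670,76); print(np.hypot(e[0]-c[0],e[1]-c[1]),np.degrees(np.arctan2(e[1]-c[1],e[0]-c[0]))%360-164.8)
arc(c,[4,8,12,16,20,23])
```

```text
13.0 [548.1 -66.8 163. ] [-179.7   -0.5  139.3] [-1.3  1.9  4.2] 21.6 [ -8.  19.  97.   0.  65. -58.]
187.79057622374452 64.70861693503804
[-0.026  0.001 -0.   ] turn -0.089 rows>=0.6
[-0.052  0.004 -0.001] turn -0.178 rows>=1.1
[-0.078  0.008 -0.001] turn -0.267 rows>=1.7
[-0.103  0.015 -0.001] turn -0.356 rows>=2.2
[-0.128  0.023 -0.001] turn -0.444 rows>=2.8
[-0.147  0.03  -0.002] turn -0.511 rows>=3.2
```

arm_command:
  targets:
    - [1,-0.026,0.001,0,-0.05]
    - [1,-0.052,0.004,0,-0.1]
    - [1,-0.078,0.008,0,-0.15]
    - [1,-0.103,0.015,0,-0.2]
    - [1,-0.128,0.023,0,-0.25]
    - [1,-0.152,0.032,0,-0.3]
    - [1,-0.152,0.032,0,-0.3]
    - [1,-0.152,0.032,0,-0.3]

```text
time_s: 13.67
ee_pos: [617.6, -105.1, 163.0]
ee_rot: [-179.9, -0.4, 152.8]
force: [0.9, -1.2, 3.4]
gripper_width: 21.7
```

Run:
```python
from h import *
S(); e=env.state()["ee_pos"]; c=(670,76); print(np.hypot(e[0]-c[0],e[1]-c[1]),np.degrees(np.arctan2(e[1]-c[1],e[0]-c[0]))%360-164.8)
```

```text
13.67 [ 617.6 -105.1  163. ] [-179.9   -0.4  152.8] [ 0.9 -1.2  3.4] 21.7 [-11.  25.  87.  -0.  69. -73.]
188.4888793537063 89.05570668971586
```

arm_command:
  targets:
    - [0.4,0,0,0,0]
    - [0.4,0,0,0,0]
    - [0.4,0,0,0,0]
    - [0.4,0,0,0,0]
    - [0.4,0,0,-0.07,0]
    - [0.4,0,0,-0.14,0]
    - [0.4,0,0,-0.22,0]
    - [0.4,0,0,-0.3,0]

```text
time_s: 14.33
ee_pos: [617.8, -104.9, 314.2]
ee_rot: [-179.9, -0.5, 152.8]
force: [0.5, -0.3, 0.1]
gripper_width: 54.6
```

Run:
```python
from h import *
S(); rows((400,-250,330,115))
```

```text
14.33 [ 617.8 -104.9  314.2] [-179.9   -0.5  152.8] [ 0.5 -0.3  0.1] 54.6 [-11.  21.  71.  -0.  88. -73.]
[ 0.255 -0.458 -0.028] turn 0.839 rows>=6.3
```

arm_command:
  targets:
    - [0.4,0.255,-0.458,-0.03,0.84]
    - [0.4,0.255,-0.458,-0.03,0.84]
    - [0.4,0.255,-0.458,-0.03,0.84]
    - [0.4,0.255,-0.458,-0.03,0.84]
    - [0.4,0.255,-0.458,-0.03,0.84]
    - [0.4,0.255,-0.458,-0.03,0.84]
    - [0.4,0.255,-0.458,-0.03,0.84]
    - [0.4,0.255,-0.458,-0.03,0.84]

```text
time_s: 15.0
ee_pos: [397.0, -251.3, 331.5]
ee_rot: [-179.6, -0.2, 114.7]
force: [-0.3, 0.0, 0.3]
gripper_width: 54.8
```

Run:
```python
from h import *
S()
t=crop("top",160,120,200,130,4,"pics/t9.png",g=1.8)
s=crop("side",170,170,200,140,4,"pics/s9.png",g=1.1)
cv2.imwrite("pics/top9.png",t[:,:,::-1]);cv2.imwrite("pics/side9.png",s[:,:,::-1])
```

```text
15.0 [ 397.  -251.3  331.5] [-179.6   -0.2  114.7] [-0.3  0.   0.3] 54.8 [-34.   6.  89.  -0.  85. -58.]
```

View pics/t9.png

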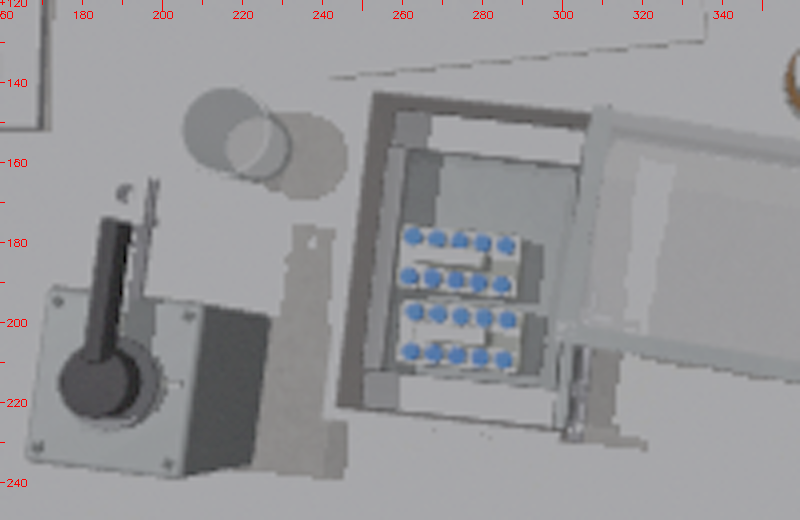

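View pics/s9.png

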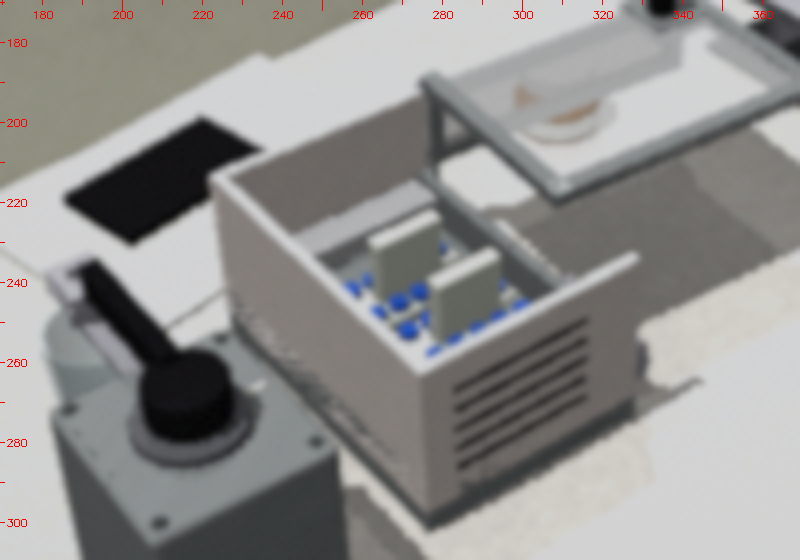

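Run:
```python
from h import *
im=cv2.imread("pics/top9.png")[:,:,::-1]; c=im[170:216,250:306,::-1].astype(float)
c=np.clip((c-50)/(125-50),0,1)*255; c=cv2.resize(c.astype(np.uint8),None,fx=13,fy=13,interpolation=cv2.INTER_NEAREST)
for x in range(250,306,5): cv2.putText(c,str(x),(int((x-250+.5)*13)-10,10),0,.35,(0,0,255),1); cv2.line(c,(int((x-250+.5)*13),12),(int((x-250+.5)*13),18),(0,0,255))
for y in range(170,216,5): cv2.putText(c,str(y),(0,int((y-170+.5)*13)+4),0,.35,(0,0,255),1)
cv2.imwrite("pics/t10.png",c)
```

```text
(no output)
```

View pics/t10.png

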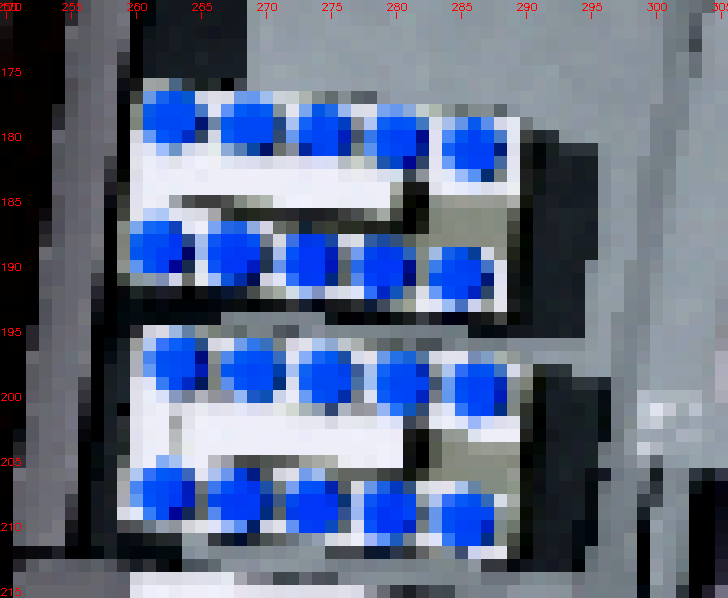

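```bash
cat > racks.py <<'E'
from h import *
def racks(im,x0,y0,x1,y1,zcap=87):
    hsv=cv2.cvtColor(np.ascontiguousarray(im[y0:y1,x0:x1]),cv2.COLOR_RGB2HSV)
    m=((hsv[...,0]>100)&(hsv[...,0]<130)&(hsv[...,1]>140)).astype(np.uint8)
    n,l,st,c=cv2.connectedComponentsWithStats(m,connectivity=4)
    pts=[c[i]+[x0,y0] for i in range(1,n) if st[i,4]>=5]
    return np.array(pts),np.array([bp("top",p,zcap)[:2] for p in pts])
if __name__=="__main__":
    im=cv2.imread("pics/top9.png")[:,:,::-1]
    p,X=racks(im,250,170,306,216); print(len(p)); 
    for a,b in((170,194),(194,216)):
        s=(p[:,1]>a)&(p[:,1]<b); Q=X[s]; c=Q.mean(0); 
        r=cv2.minAreaRect(Q.astype(np.float32)); vx,vy,_,_=cv2.fitLine(Q.astype(np.float32),cv2.DIST_L2,0,.01,.01).ravel()
        print(s.sum(),c.round(1),[np.round(v,1) for v in r],"long axis",np.degrees(np.arctan2(vy,vx))%180)
E
python3 racks.py
```

```text
20
10 [569.3 182. ] [array([569.4, 182.2]), array([68.8, 30. ]), np.float64(85.0)] long axis 85.02858
10 [514.5 180.3] [array([514.4, 179.7]), array([67.7, 29.3]), np.float64(85.1)] long axis 85.27683
```

Run:
```python
from h import *
im=cv2.imread("pics/top0.png")[:,:,::-1]; x0,y0=415,135;c=im[y0:250,x0:470,::-1].astype(float)
c=np.clip((c-70)/(118-70),0,1)*255; s=7; c=cv2.resize(c.astype(np.uint8),None,fx=s,fy=s,interpolation=cv2.INTER_NEAREST)
c=np.transpose(c,(1,0,2))[::-1].copy()  # rotate: horizontal=rows
cv2.imwrite("pics/t11.png",c); print(c.shape)
g=im.astype(float).mean(2)
print(g[138:150:1,424:466:1].round().astype(int)[:,::2])
print("side",[proj("side",p).round(1) for p in((569.3,182,129),(514.5,180.3,129))],"plates",bp("top",(270.5,183.4),129),bp("top",(270.5,203),129))
```

```text
(385, 805, 3)
[[112 112 112 112 112 112 111 111 112 112 112 112 112 111 111 112 112 111
  111 112 111]
 [112 111 112 111 112 111 112 112 112 112 112 112 112 112 111 111 112 111
  112 111 112]
 [112 112 112 112 111 112 112 111 112 111 112 112 112 112 112 112 112 112
  112 111 112]
 [112 112 112 112 112 112 112 112 112 112 113 111 112 112 112 112 112 111
  112 112 111]
 [112 112 112 111  66  66  65  65  78  79  79  79  93  95  95  96  96 112
  112 112 112]
 [112 112 112 112 103 107  89  56  55  54  72  72  55  55  51  51  50  58
   93 112 112]
 [111 112 112 112 109 112 108 106 105 106 107 106 106 105 103 105 104 104
  110 113 112]
 [ 70  69  78 112 109 111 112 112 112 112 112 111 111 111 111 110 112 111
  111 112 111]
 [ 47  47  62 112 108 112 112 111 112 112 112 112 112 111 112 112 111 112
  112 111 112]
 [ 45  45  61 112 108 112 112 111 112 112 111 112 112 112 112 112 112 112
  112 112 112]
 [ 44  45  62 102 108 111 112 111 112 112 112 112 111 112 111 113 112 112
   70  92 113]
 [ 45  45  62 100 109 112 112 111 112 111 112 112 112 111 112 112 112 112
   44  71 113]]
side [array([271. , 226.6]), array([285.9, 236.2])] plates [569.47947085 185.3478875  129.        ] [514.44115194 184.73262154 129.        ]
```

View pics/t11.png

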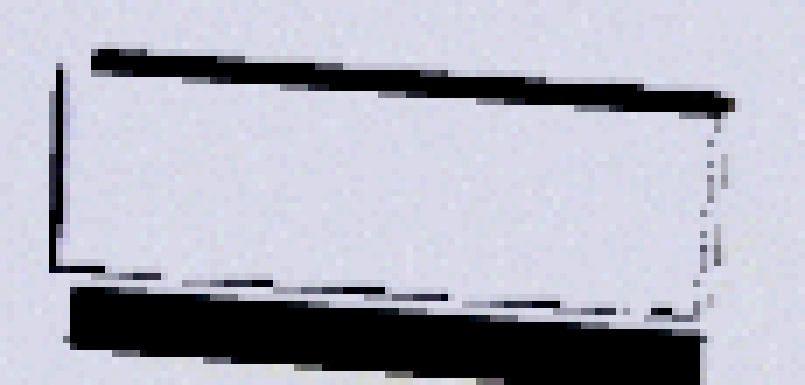

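Run:
```python
from h import *
np.set_printoptions(precision=1,suppress=True)
a=bp("top",(446,143.8),80);b=bp("top",(439,235.3),80);print("x ends",a,b,np.linalg.norm(a-b),(a+b)/2,np.degrees(np.arctan2(*(a-b)[1::-1])))
for p in((430.9,143),(424.5,234.5)): print("lip",bp("top",p,74))
for p in((459.8,148),(453.7,236)): print("high",bp("top",p,88))
# predicted side pixels of model
from scipy.spatial.transform import Rotation as Ro
def L(q,O,psi=-4.6): return np.array(O)+Ro.from_euler("zx",[psi,0],degrees=True).apply([0,0,0])+ (Ro.from_euler("z",psi,degrees=True)*Ro.from_rotvec([-.26,0,0])).apply(q)
O=(557,-314,80)
for q in((138,54,12),(138,-30,12),(-138,54,12),(-138,-30,12),(-135,-30,0),(135,-30,0)): 
    X=L(q,O); print(q,X,proj("top",X),proj("side",X))
```

```text
x ends [ 690.2 -320.4   80. ] [ 424.1 -295.6   80. ] 267.2328664873808 [ 557.1 -308.    80. ] -5.3269731963178595
lip [ 693.8 -278.4   74. ]
lip [ 425.9 -255.7   74. ]
high [ 676.2 -357.2   88. ]
high [ 422.7 -334.8   88. ]
(138, 54, 12) [ 699.  -270.    77.7] [428.3 141. ] [349.1 162.7]
(138, -30, 12) [ 692.5 -350.9   99.3] [458.8 141.7] [366.5 149.6]
(-138, 54, 12) [ 423.9 -247.8   77.7] [422.1 235.3] [413.6 199.2]
(-138, -30, 12) [ 417.4 -328.8   99.3] [452.9 238.1] [431.7 183.6]
(-135, -30, 0) [ 420.1 -332.1   87.7] [452.7 236.9] [431. 186.]
(135, -30, 0) [ 689.2 -353.7   87.7] [458.4 143.6] [367.5 152.7]
```

The racks are at A (569,183) and B (514.5,182), with long axes at 85°. The side view agrees: predicted plate tops (271,227) and (286,236) match what I see. The ledge middle is about (557,−315.5), its lip on the +y side, yaw −4.6°.

Run:
```python
from h import *
S(); rows((460,-30,310,100))
```

```text
15.1 [ 399.7 -250.   330.9] [-179.7   -0.3  114.9] [0.4 0.1 0.3] 54.8 [-33.   6.  89.  -0.  85. -58.]
[0.348 0.295 0.042] turn 0.331 rows>=5.5
```

arm_command:
  targets:
    - [0.55,0.348,0.295,0.04,0.33]
    - [0.55,0.348,0.295,0.04,0.33]
    - [0.55,0.348,0.295,0.04,0.33]
    - [0.55,0.348,0.295,0.04,0.33]
    - [0.55,0.348,0.295,0.04,0.33]
    - [0.55,0.348,0.295,0.04,0.33]

```text
time_s: 15.6
ee_pos: [460.9, -25.8, 310.1]
ee_rot: [-179.6, -0.3, 100.2]
force: [0.4, -0.3, -0.0]
gripper_width: 41.2
```

Run:
```python
from h import *
S(); rows((514.5,183,230,85))
```

```text
15.6 [460.9 -25.8 310.1] [-179.6   -0.3  100.2] [ 0.4 -0.3 -0. ] 41.2 [ -5.   5.  93.   0.  82. -15.]
[0.391 0.181 0.161] turn 0.338 rows>=5.5
```

arm_command:
  targets:
    - [0.55,0.391,0.181,0.16,0.338]
    - [0.55,0.391,0.181,0.16,0.338]
    - [0.55,0.391,0.181,0.16,0.338]
    - [0.55,0.391,0.181,0.16,0.338]
    - [0.55,0.391,0.181,0.16,0.338]
    - [0.55,0.391,0.181,0.16,0.338]
    - [0.55,0.391,0.181,0.16,0.338]
    - [0.55,0.391,0.181,0.16,0.338]

```text
time_s: 16.27
ee_pos: [514.1, 185.6, 228.5]
ee_rot: [-179.4, -0.1, 85.3]
force: [1.1, -0.5, 0.9]
gripper_width: 40.9
```

Run:
```python
from h import *
S(); rows((514.5,183,98,85))
crop("side",210,160,140,110,5.7,"pics/s12.png",g=1.2)
crop("top",235,140,110,90,7,"pics/t12.png",g=1.8)
```

```text
16.27 [514.1 185.6 228.5] [-1.794e+02 -1.000e-01  8.530e+01] [ 1.1 -0.5  0.9] 40.9 [18. 16. 92.  0. 74. 23.]
[-0.005  0.004  0.261] turn 0.007 rows>=3.1
```

View pics/s12.png

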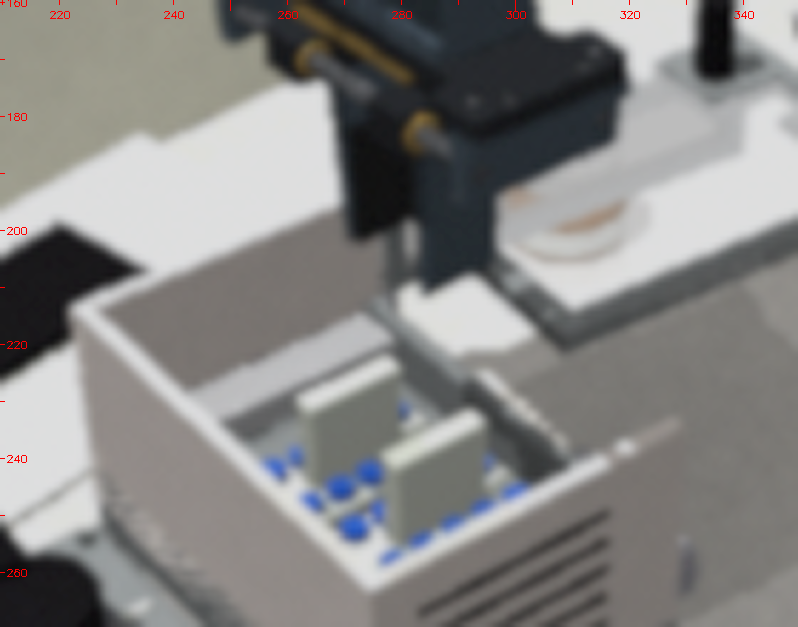

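View pics/t12.png

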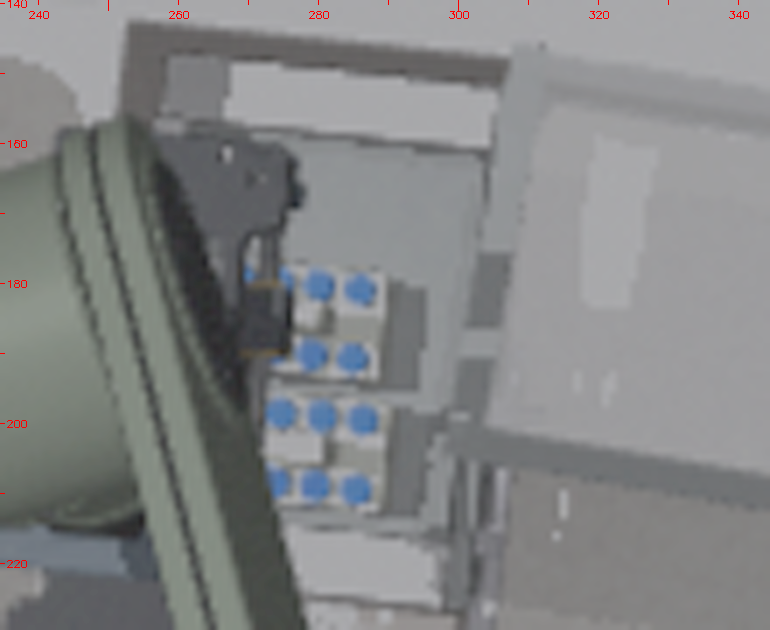

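The gripper hangs over rack B, with fingertips at side (272,201) and (285,211) and the plate top at (286,235). I'll lower until the tips clear the plate, then grip.

arm_command:
  targets:
    - [0.55,-0.005,0.002,0.06,0]
    - [0.55,-0.005,0.002,0.12,0]
    - [0.55,-0.005,0.002,0.165,0]
    - [0.55,-0.005,0.002,0.165,0]
    - [0.55,-0.005,0.002,0.165,0]

```text
time_s: 16.78
ee_pos: [514.4, 180.1, 147.8]
ee_rot: [-179.5, -0.1, 85.0]
force: [0.3, 1.0, 0.7]
gripper_width: 41.1
```

Run:
```python
from h import *
S(); rows((514.5,183,98,85))
crop("side",230,180,120,90,6.6,"pics/s13.png",g=1.2)
```

```text
16.78 [514.4 180.1 147.8] [-1.795e+02 -1.000e-01  8.500e+01] [0.3 1.  0.7] 41.1 [18. 19. 99.  0. 63. 23.]
[0.006 0.001 0.1  ] turn 0.0 rows>=1.2
```

View pics/s13.png

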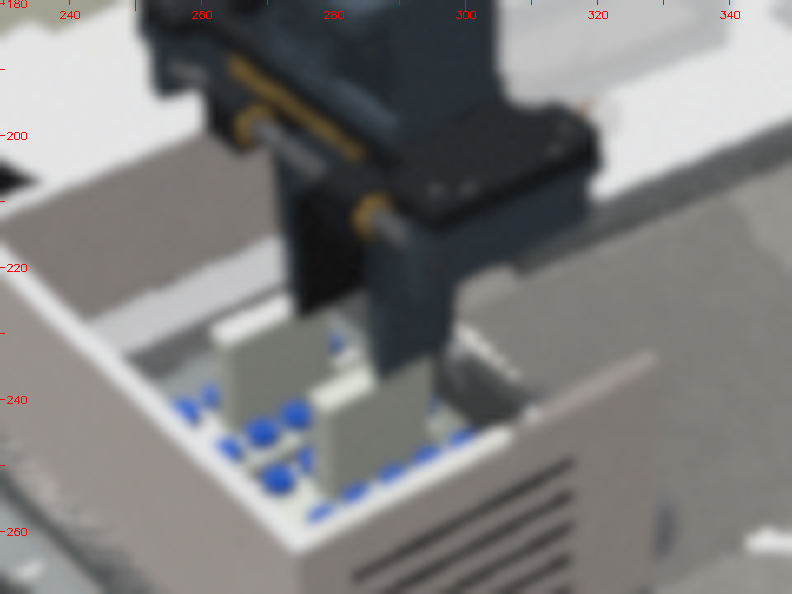

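Run:
```python
from h import *
for p in((514.4,180,148),(534.4,180,148),(494.4,180,148),(481,178,148),(495,164,148),(493,196,148),(514.5,183,129)): print(p,proj("side",p).round(1))
```

```text
(514.4, 180, 148) [285.8 230.2]
(534.4, 180, 148) [280.4 226.5]
(494.4, 180, 148) [291.4 233.9]
(481, 178, 148) [295.7 236.1]
(495, 164, 148) [296.  230.9]
(493, 196, 148) [286.8 237.2]
(514.5, 183, 129) [285.1 236.7]
```

Projections match the picture. I'll lower and close.

arm_command:
  targets:
    - [0.55,0.006,0,0.03,0]
    - [0.55,0.006,0,0.06,0]
    - [0.55,0.006,0,0.09,0]
    - [0.55,0.006,0,0.1,0]
    - [1,0.006,0,0.1,0]
    - [1,0.006,0,0.1,0]
    - [1,0.006,0,0.1,0]
    - [1,0.006,0,0.1,0]
  squeeze: 20

```text
time_s: 17.5
ee_pos: [516.3, 183.9, 100.5]
ee_rot: [-179.8, -0.2, 85.0]
force: [-0.5, -0.5, 1.8]
gripper_width: 17.3
```

arm_command:
  targets:
    - [1,0,0,0,0]
    - [1,0,0,0,0]
    - [1,0,0,0,0]
    - [1,0,0,0,0]
    - [1,0,0,0,0]

```text
time_s: 17.92
ee_pos: [516.1, 183.9, 100.3]
ee_rot: [-179.7, -0.2, 85.0]
force: [0.6, 0.2, -2.0]
gripper_width: 11.7
```

arm_command:
  targets:
    - [1,0,0,-0.03,0]
    - [1,0,0,-0.08,0]
    - [1,0,0,-0.15,0]
    - [1,0,0,-0.22,0]
    - [1,0,0,-0.29,0]
    - [1,0,0,-0.36,0]
    - [1,0,0,-0.38,0]

```text
time_s: 18.5
ee_pos: [519.1, 183.9, 296.1]
ee_rot: [179.7, -0.4, 85.0]
force: [0.2, 0.4, -1.3]
gripper_width: 12.2
```

Run:
```python
from h import *
S(); rows((480,-100,300,85.4),(497,-315.5+4.8+2,300,85.4))
crop("side",170,120,240,180,3.3,"pics/s14.png",g=1.2)
```

```text
18.5 [519.1 183.9 296.1] [179.7  -0.4  85. ] [ 0.2  0.4 -1.3] 12.2 [18. 14. 85.  0. 81. 23.]
[-0.572 -0.029 -0.012] turn -0.008 rows>=6.9
[-0.985  0.041 -0.015] turn -0.008 rows>=11.8
```

View pics/s14.png

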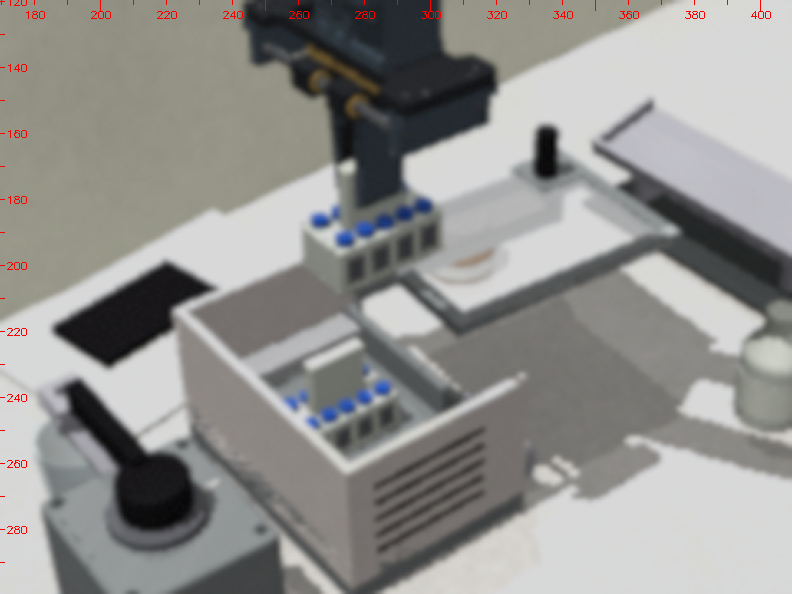

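Rack B hangs level in the gripper, clear of the cabinet. I'll carry it to above the ledge.

arm_command:
  targets:
    - [1,-0.04,0,-0.01,0]
    - [1,-0.1,0,-0.01,0]
    - [1,-0.17,0.0,-0.01,0]
    - [1,-0.24,0,-0.01,0]
    - [1,-0.31,0,-0.01,0]
    - [1,-0.38,0.0,-0.01,0]
    - [1,-0.45,0.0,-0.01,0]
    - [1,-0.52,0,-0.01,0]

```text
time_s: 19.22
ee_pos: [495.0, -76.6, 295.9]
ee_rot: [180.0, -0.4, 85.0]
force: [0.7, 0.3, -1.7]
gripper_width: 11.9
```

Run:
```python
from h import *
S(); rows((497,-308.7,300,85.4),(497,-308.7,230,85.4))
```

```text
19.22 [495.  -76.6 295.9] [180.   -0.4  85. ] [ 0.7  0.3 -1.7] 11.9 [-10.   9.  90.   0.  81.  -6.]
[-0.462  0.044 -0.012] turn -0.008 rows>=5.6
[-0.463  0.044  0.128] turn -0.008 rows>=5.8
```

arm_command:
  targets:
    - [1,-0.07,0.01,-0.01,-0.01]
    - [1,-0.15,0.02,-0.01,-0.01]
    - [1,-0.23,0.03,-0.01,-0.01]
    - [1,-0.31,0.04,-0.01,-0.01]
    - [1,-0.38,0.044,0,-0.01]
    - [1,-0.44,0.044,0.05,-0.01]
    - [1,-0.462,0.044,0.1,-0.01]
    - [1,-0.462,0.044,0.13,-0.01]

```text
time_s: 19.88
ee_pos: [494.5, -310.2, 223.3]
ee_rot: [-179.6, -0.6, 85.3]
force: [-0.4, 0.7, -3.5]
gripper_width: 11.7
```

Run:
```python
from h import *
crop("side",330,120,160,120,5,"pics/s15.png",g=1.2)
t=crop("top",370,130,130,130,5,"pics/t15.png",g=1.8)
S(); rows((497,-308.7,160,85.4),(497,-308.7,147,85.4))
```

```text
19.98 [ 494.1 -307.2  223.2] [-179.4   -0.8   85.4] [-0.1  0.1 -3.2] 12.0 [-33.  19.  87.   0.  75. -29.]
[-0.004  0.007  0.126] turn -0.0 rows>=1.5
[-0.005  0.007  0.152] turn -0.0 rows>=1.8
```

View pics/s15.png

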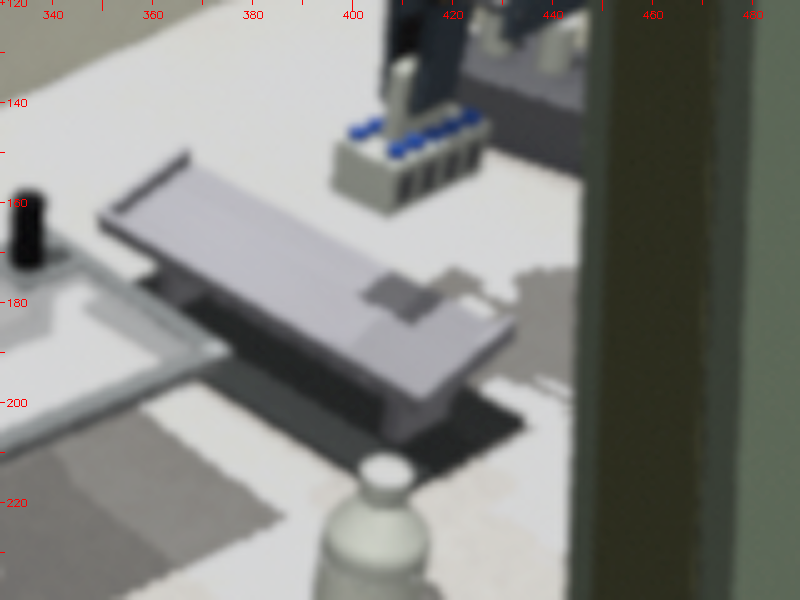

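View pics/t15.png

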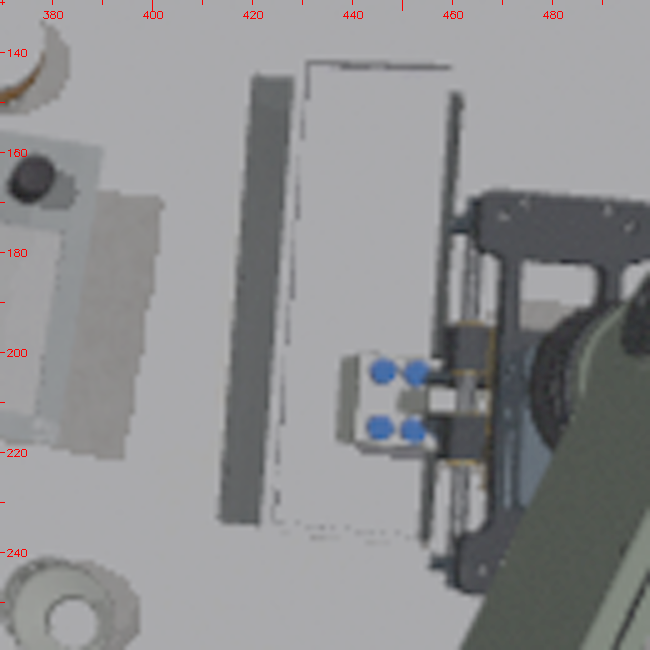

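The rack hangs above the ledge, away from the end stop. I'll lower it to just above contact.

arm_command:
  targets:
    - [1,-0.004,0.007,0.03,0]
    - [1,-0.004,0.007,0.07,0]
    - [1,-0.004,0.007,0.11,0]
    - [1,-0.004,0.007,0.135,0]
    - [1,-0.004,0.007,0.145,0]
    - [1,-0.004,0.007,0.145,0]

```text
time_s: 20.48
ee_pos: [496.3, -307.5, 149.5]
ee_rot: [-179.3, -0.9, 85.4]
force: [0.9, 0.3, -2.6]
gripper_width: 12.2
```

Run:
```python
from h import *
crop("side",360,130,120,90,6.6,"pics/s16.png",g=1.2)
S(); rows((497,-308.7,160,85.4),(497,-308.7,147,85.4))
```

```text
20.53 [ 497.  -308.   150.7] [-179.4   -0.8   85.4] [ 0.7  0.2 -3.4] 12.0 [-33.  22.  93.   0.  65. -29.]
[-0.001 -0.    -0.019] turn 0.001 rows>=0.2
[-0.001  0.     0.007] turn 0.001 rows>=0.1
```

View pics/s16.png

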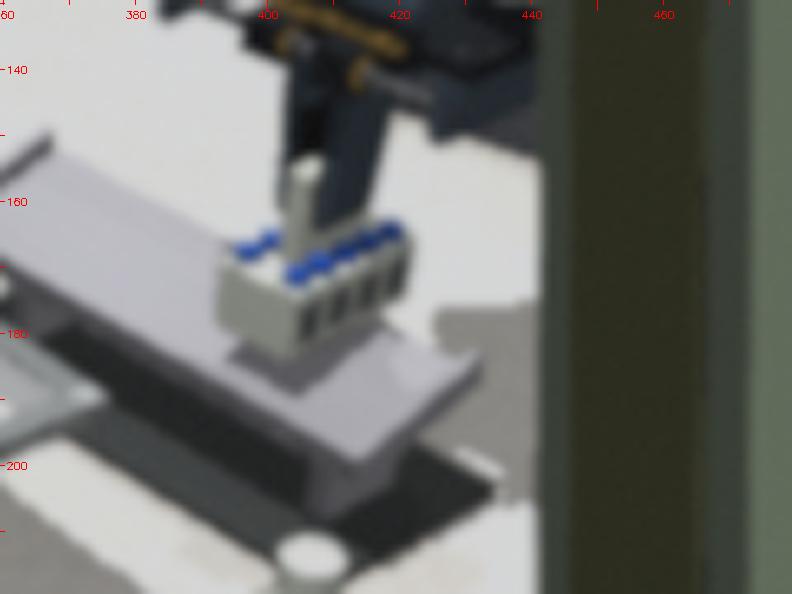

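arm_command:
  targets:
    - [1,0,0,0.003,0]
    - [1,0,0,0.006,0]
    - [1,0,0,0.008,0]
    - [1,0,0,0.008,0]
  squeeze: 8

```text
time_s: 20.87
ee_pos: [497.1, -308.0, 147.1]
ee_rot: [-179.5, -0.8, 85.4]
force: [-0.1, 0.4, -2.5]
gripper_width: 11.8
```

arm_command:
  targets:
    - [1,0,0,0.003,0]
    - [1,0,0,0.005,0]
    - [1,0,0,0.007,0]
    - [1,0,0,0.007,0]

```text
time_s: 21.2
ee_pos: [496.9, -307.9, 143.4]
ee_rot: [-179.4, -0.8, 85.4]
force: [0.2, 0.2, -2.9]
gripper_width: 11.8
```

arm_command:
  targets:
    - [1,0,0,0.003,0]
    - [1,0,0,0.005,0]
    - [1,0,0,0.007,0]
    - [1,0,0,0.007,0]

```text
time_s: 21.53
ee_pos: [497.1, -307.0, 141.7]
ee_rot: [-179.5, -0.9, 85.4]
force: [-2.8, 3.7, 7.1]
gripper_width: 11.9
```

Run:
```python
from h import *
crop("side",370,140,80,60,10,"pics/s17.png",g=1.2)
S()
```

```text
21.58 [ 497.1 -307.   141.7] [-179.5   -0.9   85.4] [-1.1  4.   8.2] 12.5 [-33.  23.  94.   1.  64. -29.]
```

View pics/s17.png

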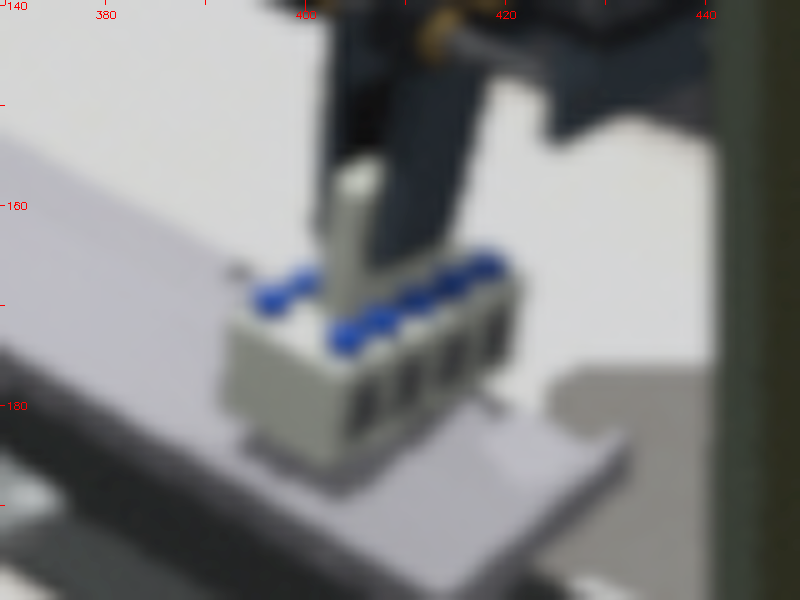

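Contact at TCP z ≈ 142, upper edge down. I'll tip the rack flat by moving 16 mm down-slope and 13 mm down with a light grip.

arm_command:
  targets:
    - [1,0.006,0,0.004,0]
    - [1,0.012,0,0.009,0]
    - [1,0.018,0,0.014,0]
    - [1,0.024,0,0.019,0]
    - [1,0.03,0,0.024,0]
    - [1,0.03,0,0.024,0]
  squeeze: 6

```text
time_s: 22.08
ee_pos: [498.6, -291.6, 129.7]
ee_rot: [-179.5, -0.8, 85.4]
force: [-0.2, 1.8, 2.4]
gripper_width: 11.8
```

Run:
```python
from h import *
crop("side",370,140,80,60,10,"pics/s18.png",g=1.2)
S()
```

```text
22.13 [ 498.6 -291.6  129.7] [-179.5   -0.9   85.4] [0.3 1.9 2. ] 12.2 [-32.  23.  96.   1.  62. -28.]
```

View pics/s18.png

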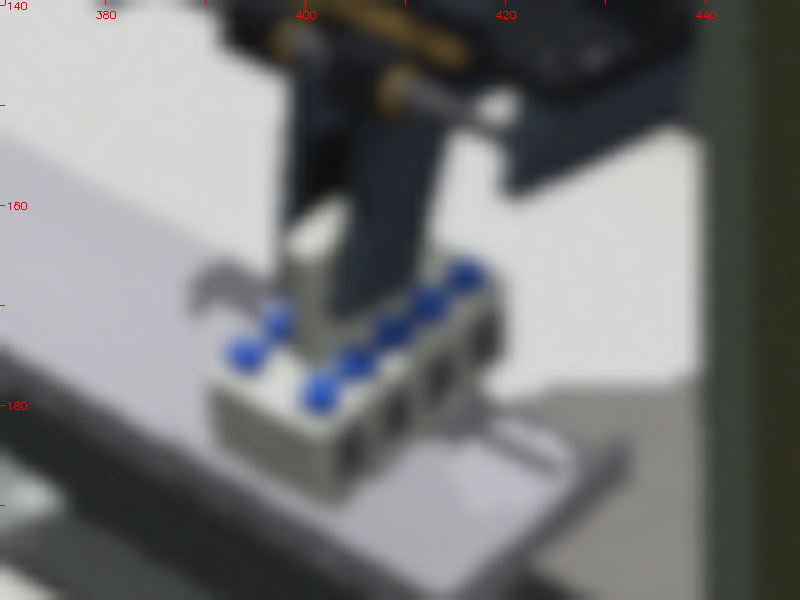

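The rack now lies nearly flat on the slope. I'll release and rise.

arm_command:
  targets:
    - [0.55,0,0,0,0]
    - [0.55,0,0,0,0]
    - [0.55,0,0,0,0]
    - [0.55,0,0,0,0]
    - [0.55,0,0,-0.05,0]
    - [0.55,0,0,-0.12,0]
    - [0.55,0,0,-0.19,0]
    - [0.55,0,0,-0.27,0]

```text
time_s: 22.8
ee_pos: [498.7, -293.4, 265.0]
ee_rot: [-179.4, -0.9, 85.4]
force: [0.4, -0.5, -0.0]
gripper_width: 41.4
```

Run:
```python
from h import *
S();rows((480,-60,310,85),(569.5,184,290,85))
crop("side",340,130,120,90,6.6,"pics/s19.png",g=1.2)
```

```text
22.8 [ 498.7 -293.4  265. ] [-179.4   -0.9   85.4] [ 0.4 -0.5 -0. ] 41.4 [-32.  18.  83.   1.  80. -27.]
[ 0.464 -0.076 -0.082] turn 0.009 rows>=5.7
[ 0.964  0.064 -0.035] turn 0.009 rows>=11.6
```

View pics/s19.png

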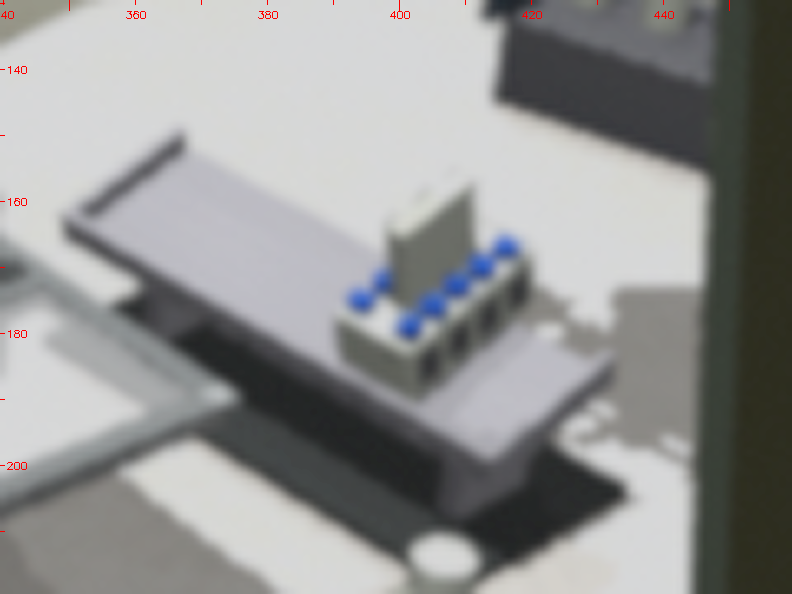

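Rack B sits flat at side (405,180), behind the lip. Next is rack A, and I'll look again before gripping.

arm_command:
  targets:
    - [0.55,0,0,-0.08,0]
    - [0.55,0.464,-0.07,-0.085,0]
    - [0.55,0.464,-0.07,-0.085,0]
    - [0.55,0.464,-0.07,-0.085,0]
    - [0.55,0.464,-0.07,-0.085,0]
    - [0.55,0.464,-0.07,-0.085,0]
    - [0.55,0.464,-0.07,-0.085,0]
    - [0.55,0.464,-0.07,-0.085,0]

```text
time_s: 23.52
ee_pos: [485.2, -57.8, 319.4]
ee_rot: [179.7, -0.6, 85.7]
force: [0.1, -0.1, 0.7]
gripper_width: 41.0
```

Run:
```python
from racks import *
S()
t=crop("top",235,120,250,150,3.2,"pics/t20.png",g=1.8)
cv2.imwrite("pics/top20.png",t[:,:,::-1])
p,X=racks(t,245,140,306,230); print(len(p),X.mean(0)); Q=X.astype(np.float32); print(cv2.minAreaRect(Q))
rows((569.5,184,240,85))
```

```text
23.52 [485.2 -57.8 319.4] [179.7  -0.6  85.7] [ 0.1 -0.1  0.7] 41.0 [-9.  7. 89.  1. 83. -4.]
10 [569.24783878 182.09600967]
((569.3946533203125, 182.47702026367188), (68.26268005371094, 29.99933624267578), 84.96985626220703)
[0.498 0.129 0.163] turn 0.015 rows>=6.5
```

View pics/t20.png

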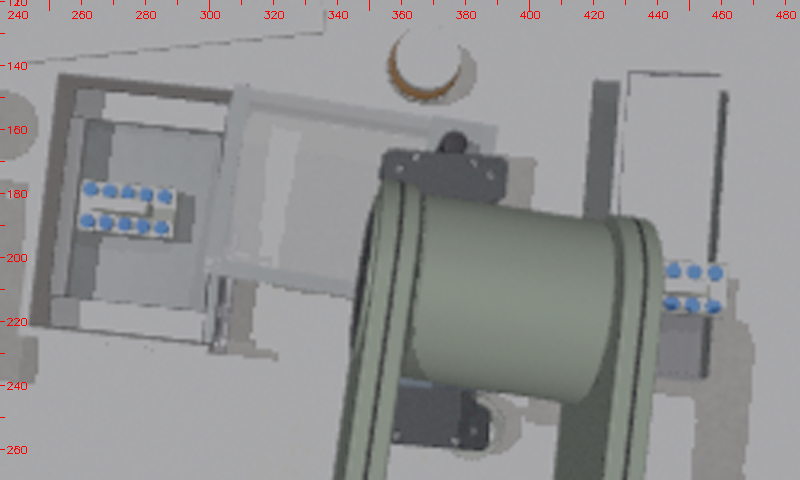

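Rack A hasn't moved: (569.3,182), at pixel (274,185). I'll go above it.

arm_command:
  targets:
    - [0.55,0.1,0.03,0,0]
    - [0.55,0.498,0.129,0.05,0.01]
    - [0.55,0.498,0.129,0.1,0.01]
    - [0.55,0.498,0.129,0.16,0.01]
    - [0.55,0.498,0.129,0.16,0.01]
    - [0.55,0.498,0.129,0.16,0.01]
    - [0.55,0.498,0.129,0.16,0.01]
    - [0.55,0.498,0.129,0.16,0.01]

```text
time_s: 24.23
ee_pos: [569.8, 186.3, 237.2]
ee_rot: [180.0, -0.4, 85.4]
force: [-0.3, -1.6, 0.0]
gripper_width: 41.0
```

Run:
```python
from h import *
S(); rows((569.5,183,150,85))
```

```text
24.23 [569.8 186.3 237.2] [180.   -0.4  85.4] [-0.3 -1.6  0. ] 41.0 [17. 20. 84.  0. 76. 21.]
[-0.008 -0.     0.174] turn 0.008 rows>=2.1
```

arm_command:
  targets:
    - [0.55,-0.004,0,0.06,0]
    - [0.55,-0.004,0,0.12,0]
    - [0.55,-0.004,0,0.174,0]
    - [0.55,-0.004,0,0.174,0]
    - [0.55,-0.004,0,0.174,0]

```text
time_s: 24.65
ee_pos: [569.6, 183.2, 149.4]
ee_rot: [-179.9, -0.3, 85.3]
force: [0.1, -0.1, -0.0]
gripper_width: 41.0
```

Run:
```python
from h import *
S(); rows((569.5,183,98,85))
crop("side",220,170,120,90,6.6,"pics/s21.png",g=1.2)
for p in((569.5,183,129),(569.5-20,183-16,150),(569.5-20,183+16,150),(590,183+16,150)): print(proj("side",p).round(1))
```

```text
24.65 [569.6 183.2 149.4] [-179.9   -0.3   85.3] [ 0.1 -0.1 -0. ] 41.0 [17. 23. 92.  0. 65. 21.]
[-0.001  0.     0.103] turn 0.006 rows>=1.2
[270.6 226.7]
[280.3 221. ]
[270.5 226.5]
[260.1 219.3]
```

View pics/s21.png

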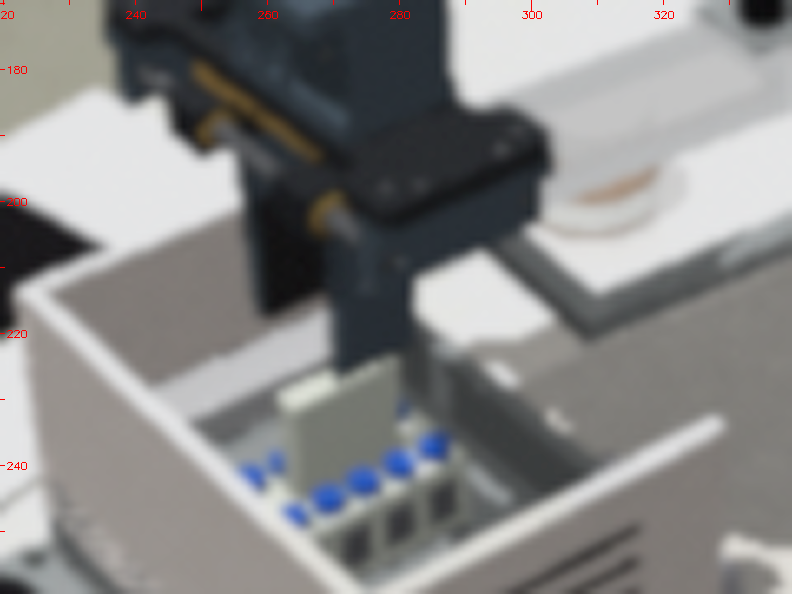

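Aligned: the near fingertip spans (270.5,226.5) to (280,221), as predicted. I'll lower and grip.

arm_command:
  targets:
    - [0.55,0,0,0.03,0]
    - [0.55,0,0,0.06,0]
    - [0.55,0,0,0.09,0]
    - [0.55,0,0,0.1,0]
    - [1,0,0,0.1,0]
    - [1,0,0,0.1,0]
    - [1,0,0,0.1,0]
    - [1,0,0,0.1,0]
  squeeze: 20

```text
time_s: 25.37
ee_pos: [571.7, 184.4, 102.7]
ee_rot: [179.8, -0.5, 85.3]
force: [-1.4, 0.4, 0.7]
gripper_width: 17.3
```

arm_command:
  targets:
    - [1,0,0,0,0]
    - [1,0,0,0,0]
    - [1,0,0,0,0]
    - [1,0,0,0,0]
    - [1,0,0,0,0]

```text
time_s: 25.78
ee_pos: [571.6, 184.4, 102.5]
ee_rot: [179.8, -0.5, 85.3]
force: [0.1, 0.1, -0.9]
gripper_width: 12.0
```

arm_command:
  targets:
    - [1,0,0,-0.03,0]
    - [1,0,0,-0.08,0]
    - [1,0,0,-0.15,0]
    - [1,0,0,-0.22,0]
    - [1,0,0,-0.29,0]
    - [1,0,0,-0.36,0]
    - [1,0,0,-0.38,0]

```text
time_s: 26.37
ee_pos: [572.8, 183.5, 298.7]
ee_rot: [179.2, -0.7, 85.3]
force: [0.3, 0.5, -1.9]
gripper_width: 11.9
```

Run:
```python
from h import *
S(); rows((600,-60,300,85.4),(617,-318,300,85.4))
t=crop("top",235,120,250,150,3.2,"pics/t22.png",g=1.8)
```

```text
26.37 [572.8 183.5 298.7] [179.2  -0.7  85.3] [ 0.3  0.5 -1.9] 11.9 [16. 18. 78.  0. 83. 21.]
[-0.481  0.094 -0.007] turn -0.003 rows>=5.9
[-0.992  0.171 -0.012] turn -0.003 rows>=12.1
```

View pics/t22.png

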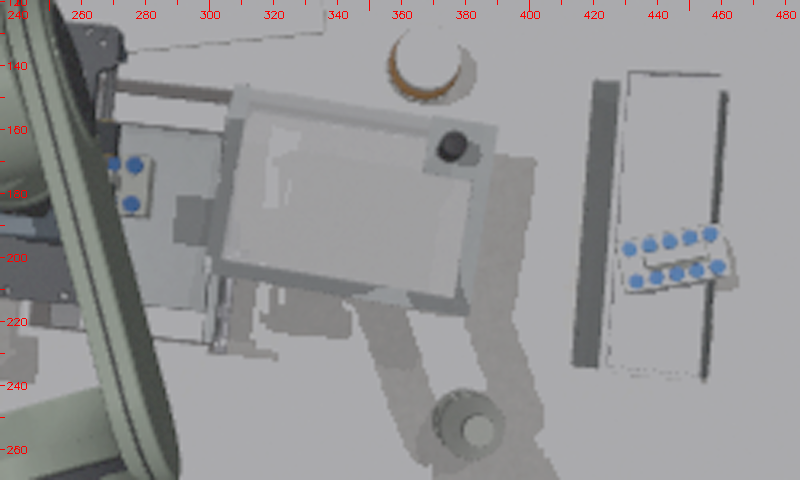

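Rack B was knocked on the ledge: it is turned and shifted, with caps around (444,199). I'll measure it in the ledge frame.

```bash
cat > ledge.py <<'E'
from racks import *
from scipy.spatial.transform import Rotation as Ro
O=np.array([557,-315.5,80.]); RL=(Ro.from_euler("z",-4.6,degrees=True)*Ro.from_rotvec([-.26,0,0])).as_matrix()
def onledge(n,uv,h):
    K,R,t=P(n); d=R.T@np.linalg.solve(K,[uv[0],uv[1],1.]); o=-R.T@t
    nrm=RL[:,2]; s=(h-(o-O)@nrm)/(d@nrm); return RL.T@(o+s*d-O)
def ledge(im,x0=415,y0=130,x1=475,y1=245):
    p,_=racks(im,x0,y0,x1,y1); X=np.array([onledge("top",q,42)[:2] for q in p])
    return p,X
E
python3 - <<'E'
from ledge import *
t=env.grab_frame("top"); s=crop("side",340,130,120,90,6.6,"pics/s22.png",g=1.2)
p,X=ledge(t); print(len(p)); r=cv2.minAreaRect(X.astype(np.float32)); print(r, X.mean(0)); print(X.round(0).tolist())
c=X.mean(0); print("world",O+RL@[c[0],c[1],42])
E
```

```text
10
((-34.13862228393555, -0.024749755859375), (29.41119384765625, 68.40817260742188), 14.77359676361084) [-34.2770048   0.1115298]
[[-12.0, -29.0], [-16.0, -13.0], [-20.0, 5.0], [-25.0, 20.0], [-29.0, 36.0], [-44.0, -20.0], [-40.0, -37.0], [-48.0, -4.0], [-53.0, 13.0], [-57.0, 29.0]]
world [ 523.70798806 -301.88098349  120.55970694]
```

View pics/s22.png

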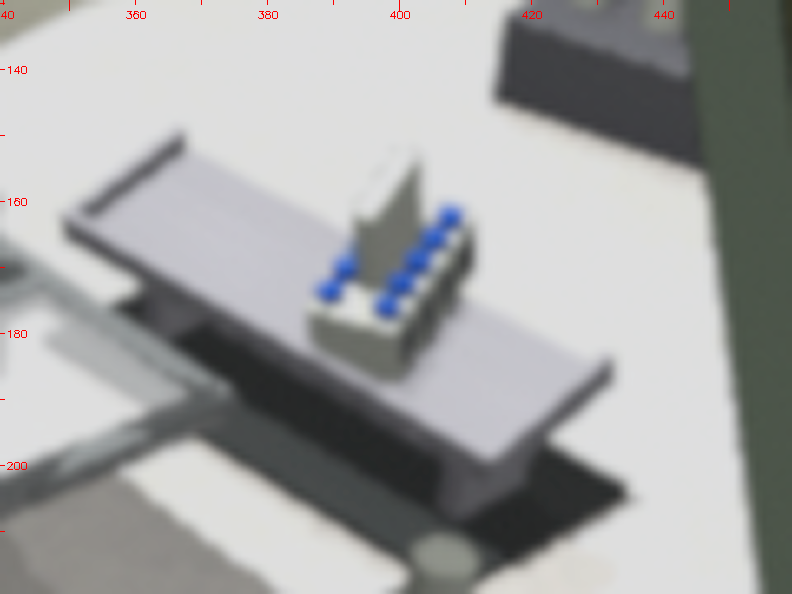

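After the knock, rack B still meets its limits: ledge x −34, y 0, flat, turned 15°. I'll leave it and put rack A at ledge x = +70.

arm_command:
  targets:
    - [1,-0.04,0,-0.01,0]
    - [1,-0.1,0.02,-0.01,0]
    - [1,-0.17,0.04,-0.01,0]
    - [1,-0.24,0.05,-0.01,0]
    - [1,-0.31,0.06,-0.01,0]
    - [1,-0.38,0.07,-0.01,0]
    - [1,-0.45,0.09,-0.01,0]
    - [1,-0.52,0.1,-0.01,0]

```text
time_s: 27.18
ee_pos: [598.1, -82.0, 291.2]
ee_rot: [-179.9, -0.5, 85.3]
force: [0.5, -0.8, -1.7]
gripper_width: 11.7
```

Run:
```python
from h import *
S(); rows((627,-318.5,300,85.4),(627,-318.5,230,85.4))
```

```text
27.18 [598.1 -82.  291.2] [-179.9   -0.5   85.3] [ 0.5 -0.8 -1.7] 11.7 [-9. 19. 78.  0. 84. -4.]
[-0.467  0.096 -0.022] turn -0.003 rows>=5.7
[-0.468  0.097  0.118] turn -0.003 rows>=5.9
```

arm_command:
  targets:
    - [1,-0.07,0.02,-0.01,0]
    - [1,-0.15,0.035,-0.01,0]
    - [1,-0.23,0.05,-0.01,0]
    - [1,-0.31,0.07,-0.01,0]
    - [1,-0.38,0.085,-0.01,0]
    - [1,-0.44,0.095,0.02,0]
    - [1,-0.467,0.097,0.07,0]
    - [1,-0.467,0.097,0.1,0]

```text
time_s: 27.85
ee_pos: [624.8, -321.5, 231.9]
ee_rot: [-179.4, -0.6, 85.0]
force: [-0.8, 0.2, -3.9]
gripper_width: 11.9
```

Run:
```python
from h import *
crop("side",340,110,120,100,6,"pics/s23.png",g=1.2)
S(); rows((627,-318.5,153,85.4))
```

```text
27.9 [ 623.6 -318.8  228.8] [-179.    -0.8   85.1] [-0.8  1.  -4.6] 12.1 [-28.  30.  68.   0.  83. -23.]
[-0.001  0.009  0.151] turn -0.006 rows>=1.8
```

View pics/s23.png

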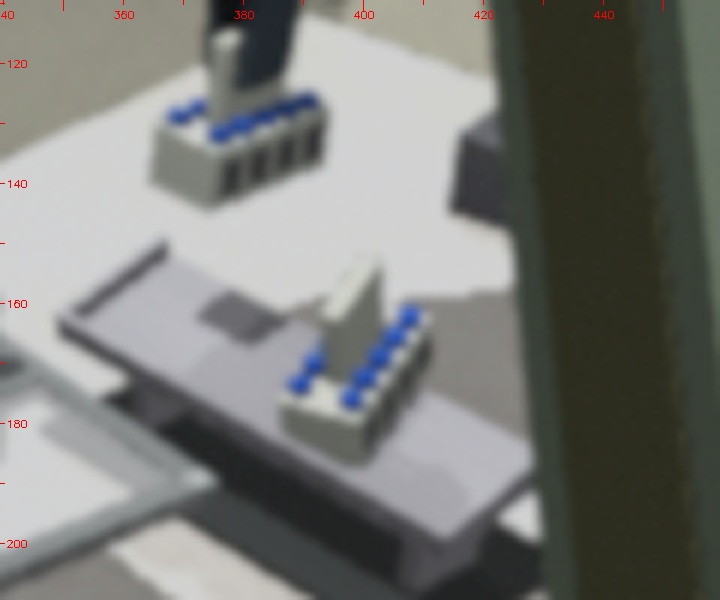

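Rack A hangs above the free far half of the ledge. I'll lower it to just above contact.

arm_command:
  targets:
    - [1,0,0.009,0.03,0]
    - [1,0,0.009,0.07,0]
    - [1,0,0.009,0.11,0]
    - [1,0,0.009,0.14,0]
    - [1,0,0.009,0.15,0]
    - [1,0,0.009,0.15,0]

```text
time_s: 28.4
ee_pos: [625.4, -316.7, 150.3]
ee_rot: [-178.7, -1.0, 85.1]
force: [0.5, -0.3, -2.2]
gripper_width: 11.9
```

arm_command:
  targets:
    - [1,0,0,0.003,0]
    - [1,0,0,0.006,0]
    - [1,0,0,0.008,0]
    - [1,0,0,0.008,0]
  squeeze: 8

```text
time_s: 28.73
ee_pos: [625.6, -316.7, 146.9]
ee_rot: [-178.7, -0.9, 85.1]
force: [-0.3, -1.0, -1.6]
gripper_width: 12.0
```

arm_command:
  targets:
    - [1,0,0,0.003,0]
    - [1,0,0,0.005,0]
    - [1,0,0,0.006,0]
    - [1,0,0,0.006,0]

```text
time_s: 29.07
ee_pos: [625.9, -316.7, 145.3]
ee_rot: [-178.8, -0.9, 85.1]
force: [-1.1, 1.5, 3.6]
gripper_width: 11.8
```

Contact. I'll tip it flat.

arm_command:
  targets:
    - [1,0.006,0,0.005,0]
    - [1,0.012,0,0.01,0]
    - [1,0.018,0,0.015,0]
    - [1,0.024,0,0.02,0]
    - [1,0.03,0,0.026,0]
    - [1,0.031,0,0.027,0]
  squeeze: 6

```text
time_s: 29.57
ee_pos: [627.1, -300.5, 131.9]
ee_rot: [-178.8, -0.9, 85.2]
force: [-1.7, 1.0, 5.9]
gripper_width: 11.9
```

Run:
```python
from h import *
crop("side",340,120,90,75,8,"pics/s24.png",g=1.2)
S()
```

```text
29.62 [ 627.1 -300.5  131.8] [-178.8   -0.9   85.2] [-1.4  1.3  4.2] 11.9 [-27.  33.  78.   0.  71. -22.]
```

View pics/s24.png

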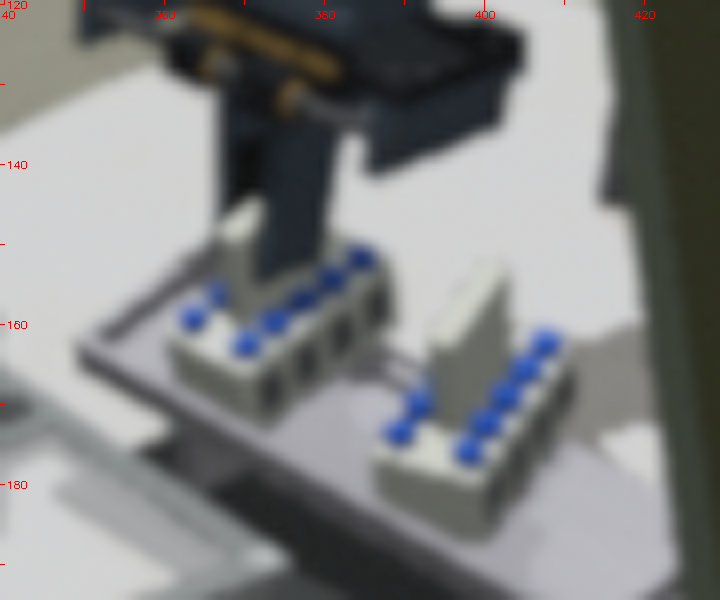

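arm_command:
  targets:
    - [0.55,0,0,0,0]
    - [0.55,0,0,0,0]
    - [0.55,0,0,0,0]
    - [0.55,0,0,0,0]
    - [0.55,0,0,-0.05,0]
    - [0.55,0,0,-0.12,0]
    - [0.55,0,0,-0.19,0]
    - [0.55,0,0,-0.27,0]

```text
time_s: 30.28
ee_pos: [629.0, -302.8, 266.8]
ee_rot: [-178.7, -1.0, 85.2]
force: [1.4, 0.3, -0.2]
gripper_width: 41.3
```

Run:
```python
from h import *
crop("side",330,120,120,90,6.6,"pics/s25.png",g=1.2)
S(); rows((540,-150,310,110))
```

```text
30.33 [ 632.3 -304.4  277.4] [-179.6   -0.6   85.2] [ 1.4 -0.9  6. ] 40.7 [-27.  29.  63.   0.  88. -22.]
[ 0.293 -0.21  -0.061] turn -0.552 rows>=4.4
```

View pics/s25.png

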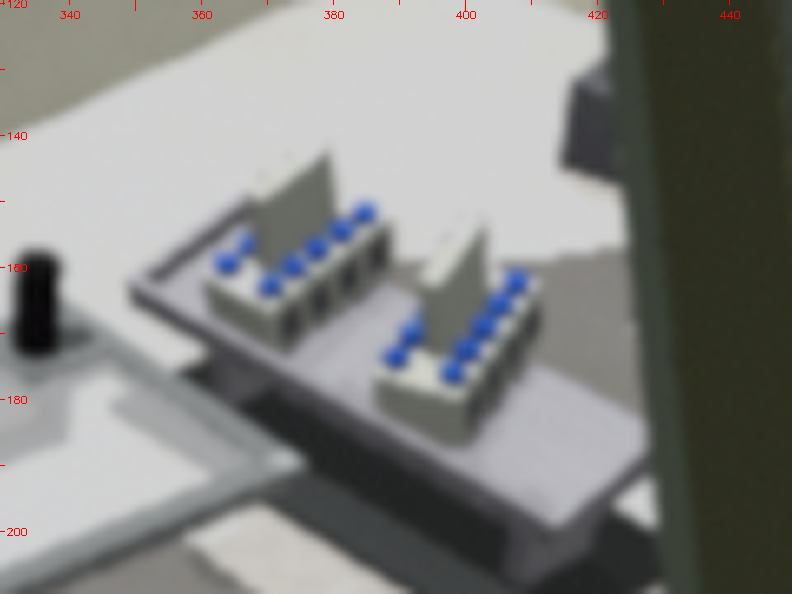

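Both racks sit flat. I'll move above the post at (617.6,−105) and check from the top camera.

Run:
```python
from h import *
S(); rows((617.5,-105,300,130))
```

```text
30.33 [ 632.3 -304.4  277.4] [-179.6   -0.6   85.2] [ 1.4 -0.9  6. ] 40.7 [-27.  29.  63.   0.  88. -22.]
[ 0.395 -0.063 -0.041] turn -0.996 rows>=6.3
```

arm_command:
  targets:
    - [0.4,0,0,-0.04,0]
    - [0.4,0.08,-0.01,-0.042,-0.15]
    - [0.4,0.16,-0.02,-0.042,-0.3]
    - [0.4,0.24,-0.04,-0.042,-0.45]
    - [0.4,0.32,-0.05,-0.042,-0.6]
    - [0.4,0.395,-0.063,-0.042,-0.75]
    - [0.4,0.395,-0.063,-0.042,-0.9]
    - [0.4,0.395,-0.063,-0.042,-0.99]

```text
time_s: 31.0
ee_pos: [617.6, -102.8, 300.8]
ee_rot: [179.8, -0.6, 130.2]
force: [-0.5, -0.8, 0.6]
gripper_width: 54.4
```

Run:
```python
from ledge import *
S()
t=crop("top",235,120,250,150,3.2,"pics/t26.png",g=1.8)
s=crop("side",300,110,140,110,5.7,"pics/s26.png",g=1.2)
p,X=ledge(t); print(len(p)); 
for sgn in(-1,1):
    Q=X[(X[:,0]>18) == (sgn>0)]; print(len(Q),Q.mean(0).round(1),cv2.minAreaRect(Q.astype(np.float32)))
rows((617.5,-105,215,130),(617.5,-105,162,130))
```

```text
31.0 [ 617.6 -102.8  300.8] [179.8  -0.6 130.2] [-0.5 -0.8  0.6] 54.4 [-11.  21.  73.   1.  86. -51.]
2
1 [-39.7 -35.6] ((-39.7275390625, -35.55892562866211), (0.0, 0.0), 0.0)
1 [82.5 37.7] ((82.4914321899414, 37.67753601074219), (0.0, 0.0), 0.0)
[-0.002 -0.001  0.171] turn -0.005 rows>=2.1
[-0.003 -0.001  0.277] turn -0.005 rows>=3.3
```

View pics/t26.png

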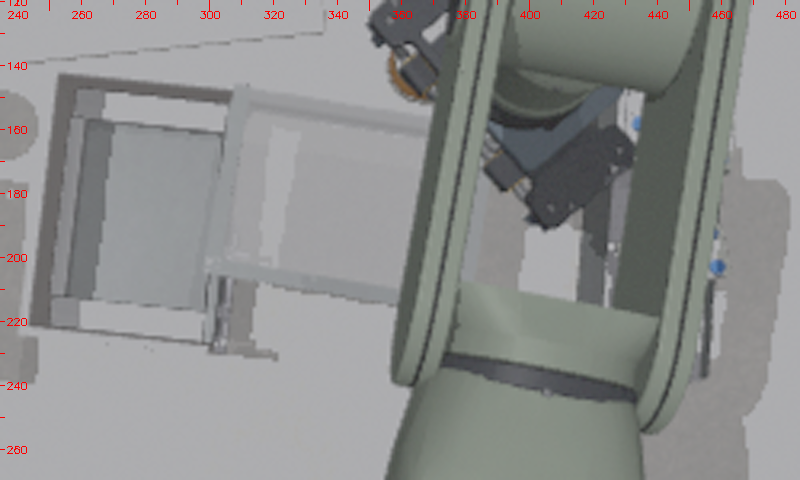

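View pics/s26.png

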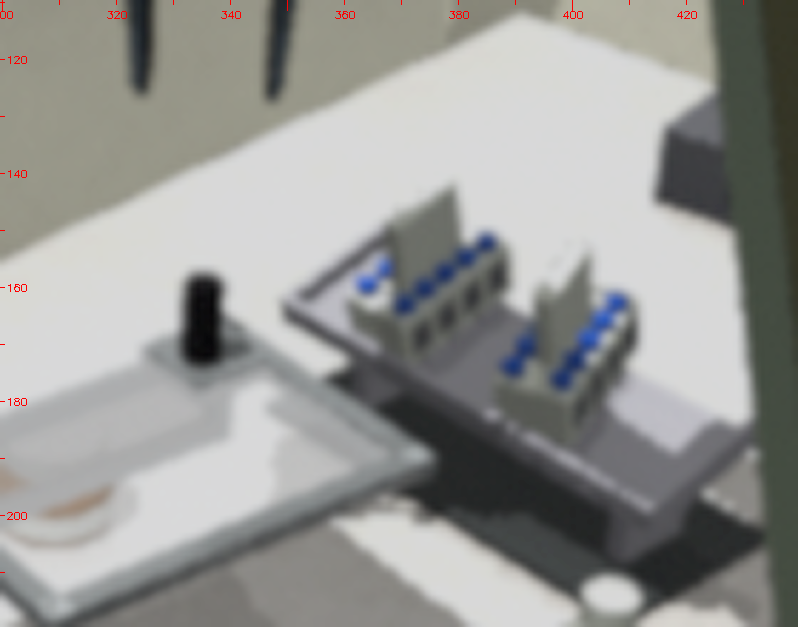

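The top camera is blocked by the arm. The side view shows both racks flat inside the stops. I'll check from above part-way through closing. Lowering on the post (side (335,160)).

arm_command:
  targets:
    - [0.4,0,0,0.05,0]
    - [0.4,-0.002,0,0.1,0]
    - [0.4,-0.002,0,0.16,0]
    - [0.4,-0.002,0,0.17,0]
    - [0.4,-0.002,0,0.17,0]

```text
time_s: 31.52
ee_pos: [616.7, -104.8, 213.2]
ee_rot: [-180.0, -0.9, 129.6]
force: [0.5, 0.4, 0.4]
gripper_width: 54.9
```

Run:
```python
from h import *
S(); rows((617.5,-105,162,130))
crop("side",290,110,90,75,8,"pics/s27.png",g=1.2)
```

```text
31.52 [ 616.7 -104.8  213.2] [-180.    -0.9  129.6] [0.5 0.4 0.4] 54.9 [-11.  23.  82.   1.  75. -51.]
[-0.003  0.001  0.102] turn -0.008 rows>=1.2
```

View pics/s27.png

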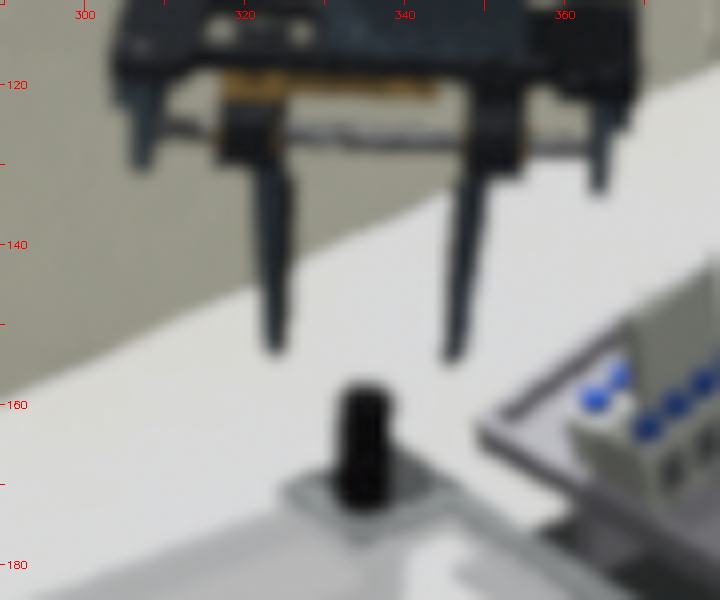

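The post (column 335) is centred between the fingers (324 and 346). I'll lower and grip.

arm_command:
  targets:
    - [0.4,-0.001,0,0.04,0]
    - [0.4,-0.001,0,0.08,0]
    - [0.4,-0.001,0,0.1,0]
    - [1,-0.001,0,0.1,0]
    - [1,-0.001,0,0.1,0]
    - [1,-0.001,0,0.1,0]
    - [1,-0.001,0,0.1,0]
    - [1,-0.001,0,0.1,0]
  squeeze: 12

```text
time_s: 32.23
ee_pos: [618.1, -106.0, 166.8]
ee_rot: [180.0, -0.5, 129.7]
force: [-4.3, -7.2, 3.8]
gripper_width: 24.0
```

arm_command:
  targets:
    - [1,0,0,0,0]
    - [1,0,0,0,0]
    - [1,0,0,0,0]

```text
time_s: 32.48
ee_pos: [617.5, -107.0, 166.9]
ee_rot: [-179.9, -0.5, 129.7]
force: [-2.4, -4.7, -0.4]
gripper_width: 21.3
```

Run:
```python
from h import *
S(); arc((670,77),[-4,-8,-12,-16,-20,-24,-28,-32])
```

```text
32.48 [ 617.5 -107.   166.9] [-179.9   -0.5  129.7] [-2.4 -4.7 -0.4] 21.3 [-11.  25.  86.   0.  69. -51.]
[ 0.023 -0.014  0.   ] turn 0.089 rows>=0.6
[ 0.046 -0.027  0.   ] turn 0.178 rows>=1.1
[ 0.07  -0.038  0.001] turn 0.267 rows>=1.7
[ 0.095 -0.047  0.001] turn 0.356 rows>=2.2
[ 0.121 -0.055  0.001] turn 0.444 rows>=2.8
[ 0.147 -0.061  0.001] turn 0.533 rows>=3.4
[ 0.174 -0.064  0.002] turn 0.622 rows>=3.9
[ 0.2   -0.066  0.002] turn 0.711 rows>=4.5
```

arm_command:
  targets:
    - [1,0.023,-0.014,0,0.03]
    - [1,0.046,-0.027,0,0.06]
    - [1,0.07,-0.038,0,0.09]
    - [1,0.095,-0.047,0,0.12]
    - [1,0.121,-0.055,0,0.15]
    - [1,0.147,-0.061,0,0.18]
    - [1,0.174,-0.064,0,0.21]
    - [1,0.2,-0.066,0,0.24]

```text
time_s: 33.15
ee_pos: [529.1, -50.2, 167.3]
ee_rot: [180.0, -0.5, 118.8]
force: [4.7, -0.4, -8.4]
gripper_width: 21.9
```

Run:
```python
from h import *
S(); arc((670,77),[-4,-8,-12,-16,-20,-24,-28,-32])
```

```text
33.15 [529.1 -50.2 167.3] [180.   -0.5 118.8] [ 4.7 -0.4 -8.4] 21.9 [ -7.  17.  99.   0.  64. -36.]
[ 0.026 -0.005  0.   ] turn 0.089 rows>=0.6
[ 0.052 -0.009  0.   ] turn 0.178 rows>=1.1
[ 0.079 -0.01   0.001] turn 0.267 rows>=1.7
[ 0.105 -0.01   0.001] turn 0.356 rows>=2.2
[ 0.132 -0.008  0.001] turn 0.444 rows>=2.8
[ 0.158 -0.004  0.001] turn 0.533 rows>=3.4
[0.184 0.002 0.002] turn 0.622 rows>=3.9
[0.209 0.01  0.002] turn 0.711 rows>=4.5
```

arm_command:
  targets:
    - [1,0.026,-0.005,0,0.03]
    - [1,0.052,-0.009,0,0.06]
    - [1,0.079,-0.01,0,0.09]
    - [1,0.105,-0.01,0,0.12]
    - [1,0.132,-0.008,0,0.15]
    - [1,0.158,-0.004,0,0.18]
    - [1,0.184,0.002,0,0.21]
    - [1,0.209,0.01,0,0.24]

```text
time_s: 33.82
ee_pos: [483.9, 44.6, 167.8]
ee_rot: [179.9, -0.4, 107.9]
force: [3.4, -1.7, -7.4]
gripper_width: 21.9
```

Run:
```python
from ledge import *
S(); arc((670,77),[-4,-8,-12,-16,-20,-23,-26])
t=crop("top",400,120,90,130,4.6,"pics/t28.png",g=1.8)
p,X=ledge(t); print(len(p))
from scipy.cluster.vq import kmeans2
for m in (X[:,0]>18,X[:,0]<=18):
    Q=X[m]
    if len(Q): print(len(Q),Q.mean(0).round(1),[np.round(v,1) for v in cv2.minAreaRect(Q.astype(np.float32))])
```

```text
33.82 [483.9  44.6 167.8] [179.9  -0.4 107.9] [ 3.4 -1.7 -7.4] 21.9 [  4.  12. 105.   1.  63. -14.]
[0.026 0.005 0.   ] turn 0.089 rows>=0.6
[0.052 0.011 0.   ] turn 0.178 rows>=1.1
[0.077 0.019 0.001] turn 0.267 rows>=1.7
[0.101 0.029 0.001] turn 0.356 rows>=2.2
[0.125 0.04  0.001] turn 0.444 rows>=2.8
[0.142 0.05  0.001] turn 0.511 rows>=3.2
[0.159 0.061 0.001] turn 0.578 rows>=3.6
20
10 [68.9  1.2] [array([69.4,  1.6]), array([31.8, 68.6]), np.float64(0.1)]
10 [-34.3   0.2] [array([-34.3,   0.3]), array([29.3, 68. ]), np.float64(15.3)]
```

View pics/t28.png

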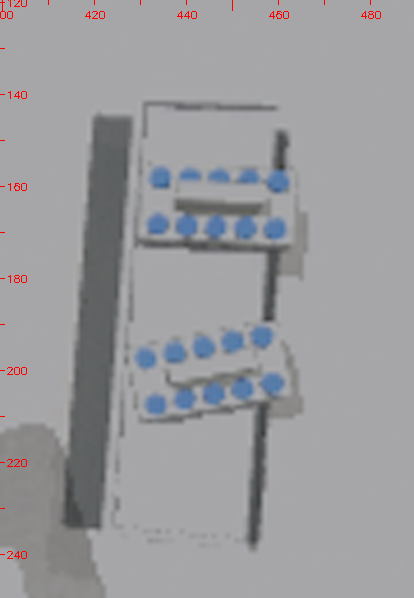

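Both racks are good on the ledge: (69, 1) and (−34, 0) mm, full cap spacing, flat. About 25° remain to shut.

arm_command:
  targets:
    - [1,0.026,0.005,0,0.03]
    - [1,0.052,0.011,0,0.06]
    - [1,0.077,0.019,0,0.09]
    - [1,0.101,0.029,0,0.12]
    - [1,0.125,0.04,0,0.15]
    - [1,0.142,0.05,0,0.17]
    - [1,0.152,0.057,0,0.17]
    - [1,0.152,0.057,0,0.17]

```text
time_s: 34.53
ee_pos: [486.1, 126.0, 168.1]
ee_rot: [-179.7, -0.3, 100.4]
force: [-0.8, -8.4, -3.6]
gripper_width: 21.6
```

Run:
```python
from h import *
S(); crop("side",210,150,160,120,5,"pics/s29.png",g=1.2)
```

```text
34.53 [486.1 126.  168.1] [-179.7   -0.3  100.4] [-0.8 -8.4 -3.6] 21.6 [ 13.  14. 103.   0.  63.   2.]
```

View pics/s29.png

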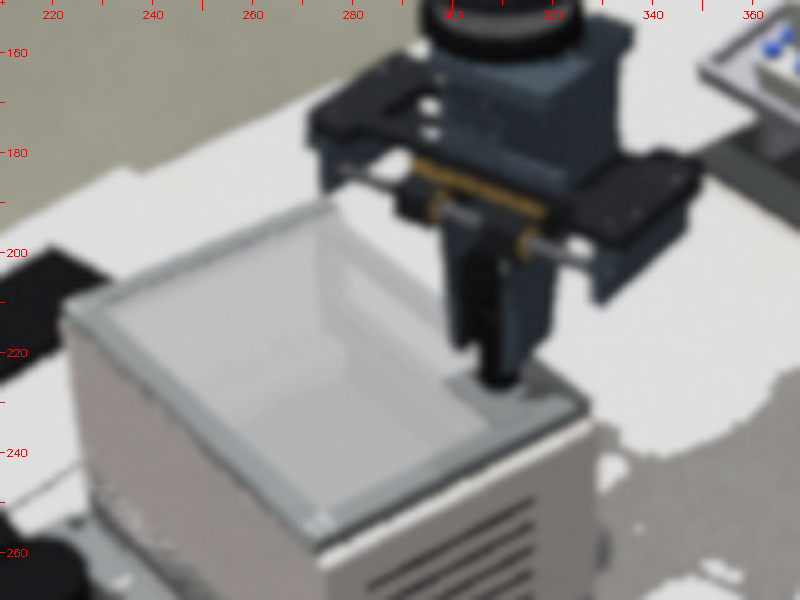

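The door is back at its starting post position (486,126) and pressing its stop at 8 N. I'll release, rise, and look.

arm_command:
  targets:
    - [0.4,0,0,0,0]
    - [0.4,0,0,0,0]
    - [0.4,0,0,0,0]
    - [0.4,0,0,0,0]
    - [0.4,0,0,-0.07,0]
    - [0.4,0,0,-0.14,0]
    - [0.4,0,0,-0.22,0]
    - [0.4,0,0,-0.3,0]

```text
time_s: 35.25
ee_pos: [486.5, 125.3, 320.0]
ee_rot: [-179.8, -0.4, 100.4]
force: [0.5, 0.9, -0.0]
gripper_width: 54.9
```

Run:
```python
from h import *
S(); rows((350,-50,340,90))
```

```text
35.25 [486.5 125.3 320. ] [-179.8   -0.4  100.4] [ 0.5  0.9 -0. ] 54.9 [13.  9. 87.  0. 84.  2.]
[-0.295 -0.332 -0.041] turn 0.231 rows>=5.3
```

arm_command:
  targets:
    - [0.4,-0.295,-0.332,-0.04,0.2]
    - [0.4,-0.295,-0.332,-0.04,0.2]
    - [0.4,-0.295,-0.332,-0.04,0.2]
    - [0.4,-0.295,-0.332,-0.04,0.2]
    - [0.4,-0.295,-0.332,-0.04,0.2]
    - [0.4,-0.295,-0.332,-0.04,0.2]
    - [0.4,-0.295,-0.332,-0.04,0.2]
    - [0.4,-0.295,-0.332,-0.04,0.2]

```text
time_s: 35.92
ee_pos: [350.0, -49.9, 340.2]
ee_rot: [-179.8, -0.4, 91.3]
force: [0.5, -0.7, -0.1]
gripper_width: 54.6
```

Run:
```python
from ledge import *
S()
im=crop("top",155,120,320,150,2.5,"pics/t30.png",g=1.8); g=im.astype(float).mean(2)
crop("side",160,130,290,200,2.75,"pics/s30.png",g=1.2)
pts=[]
for r in range(178,206):
    d=-np.diff(g[r,176:192]); k=int(d.argmax()); a=max(0,k-2); w=np.clip(d[a:k+3],0,None); pts.append((176.5+(w*np.arange(a,a+len(w))).sum()/w.sum(),r))
X=np.array([bp("top",p,213)[:2] for p in pts],np.float32)
vx,vy,x,y=cv2.fitLine(X,cv2.DIST_HUBER,0,.01,.01).ravel(); print("bar",np.degrees(np.arctan2(vy,vx))%180-180)
p,X=ledge(im); print(len(p))
for m in (X[:,0]>18,X[:,0]<=18):
    Q=X[m]; print(len(Q),Q.mean(0).round(1),[np.round(v,1) for v in cv2.minAreaRect(Q.astype(np.float32))])
```

```text
35.92 [350.  -49.9 340.2] [-179.8   -0.4   91.3] [ 0.5 -0.7 -0.1] 54.6 [-10.  -6. 100.   0.  86. -12.]
bar -6.3075104
20
10 [68.9  1.2] [array([69.4,  1.6]), array([31.8, 68.6]), np.float64(0.1)]
10 [-34.2   0.2] [array([-34.3,   0.3]), array([29.2, 68. ]), np.float64(15.4)]
```

View pics/t30.png

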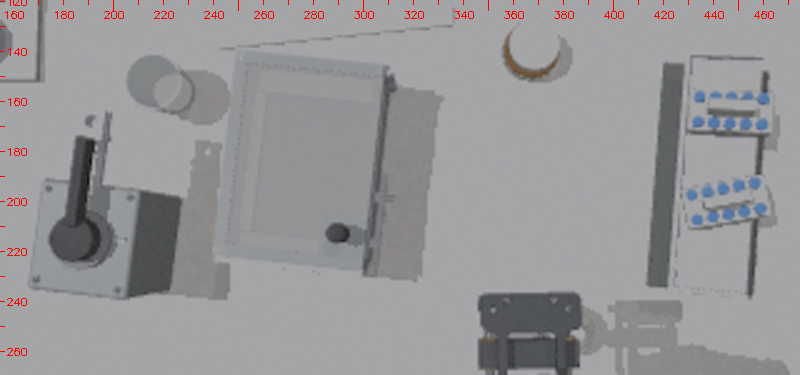

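View pics/s30.png

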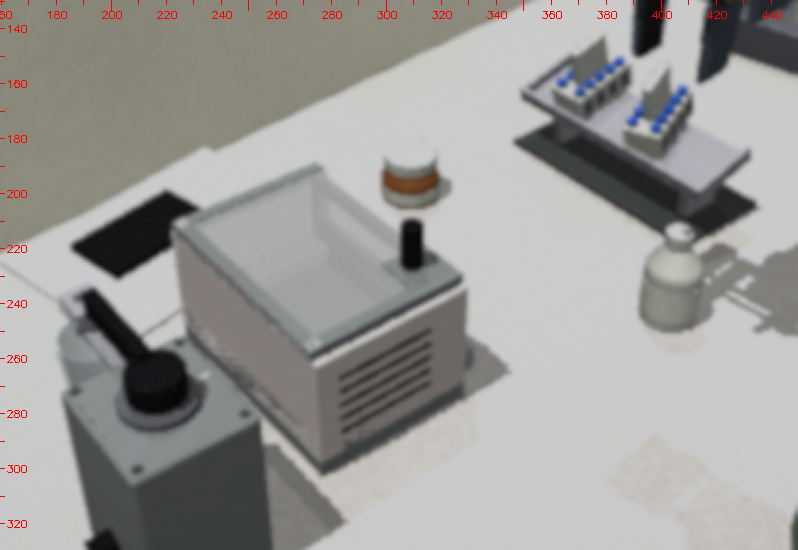

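The last checks agree: handle at −6.31° against the box's −6.35°, post at (290,213) as at the start with the door shut, cabinet empty, both racks on the ledge, and the bystanders in place. Handing in.

Run:
```python
from h import *
print(env.job_done()); S()
```

```text
the job is handed in; nothing more can be done
None
the job is handed in; nothing more can be done
```

I finished the service sequence and handed the job in at about 36 s of the 208 s allowed; it reports no verdict. I turned the isolator handle to off and opened the upper door half. Then I set both racks present on the sloped ledge and shut the door again.

- **Isolator:** my first turn left the handle about 1.3° (3 mm) short, so I re-gripped it. It last measured −6.31° against the box's −6.35°, well inside the 5 mm hole tolerance. That assumes the hasp is square with the box. I compared bar and box directions because the holes were too small in the pictures to measure directly.
- **Door:** I swung it to about 89° for unloading. It is now back on its stop, with the grip post at the same pixel as at the start. The lower half and bolt look untouched, though I judged that only from the pictures.
- **Racks:** both lie flat on the ledge behind the lip, at about (+69, +1) and (−34, 0) mm from its middle. The second was knocked after I set it down: it moved a few centimetres and turned about 15°. It was still within the limits, so I left it.
- **Bystanders:** the bottle, jar and beaker appear where they started, and the arm ended clear of everything.

Two small disagreements came up. Heights worked out from both cameras together came out up to about 8 mm low, so I relied on the top camera with the known heights. The two ways of locating the racks differed by about 3 mm, but both grips closed at the expected 12 mm. No check failed.

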